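# Snap the light bar into the specimen viewer's lamp holder

### The job

Fit the new light bar (white with green ends, not the grey spent one) into the lamp holder of the specimen viewer: lay it lengthwise between the two spring clips and press it straight down, gently (never forcing it with more than about 30 N, roughly 3 kg), until both clips have snapped over its ends and it is fully home on the seat. Let go of it, then push the holder's green-knobbed switch lever all the way over to its other side. Leave everything else where it stands.

Things in the scene. Friction and masses are not known exactly. Their poses are not given: they have to be found in the camera images.
- new_bar_mid (a point): Centre of the new light bar (loose, 80 to 170 g; white, green ends, yellow top), 18 mm above its underside. Length along its y, z up. Body 30 wide (x) x 90 long x 36 high, flat bare sides. End lugs 24 wide: half length 45 at the underside, widening (chamfer) to 50 at 10 above it, 50 up to 14, back (shoulder) to 45 at 18 and above. Stands upright on the tray; either end may go either way round.
- old_bar_mid (a point): Centre of the spent light bar, same shape and size, grey with black ends and a black face: stays on the tray, roughly parallel to the new one (within 0.2 rad), about 90 mm away centre to centre.
- tray: Fixed blue plate 190 (x) x 130 (y) x 12 high, origin at the centre of its underside; the bars stand on its top, lengthwise along its y, 45 mm either side of its centre in x (which one is where varies), turned by up to 0.1 rad.
- holder: Fixed lamp holder: white base plate 130 (x) x 250 (y, from -85 to +165) x 20 high; origin at table level under the middle between the clips. Its x points away from the robot (within 0.35 rad), z up. It carries the head (seat and two spring clips) and the switch lever. Forcing the bar on it with more than 30 N counts as damage.
- seat_low (a point): On the holder, 58 mm above the table: the middle of the seat (flat floor for the bar's underside) IF the head were at its lowest. Axes as the holder's; the bar goes along y. The real seat and clips stand rigidly 0 to 11 mm higher, not reported, different each time: feel for it. Low black cheeks (6 high, y 31 to 41 either way) leave the bar 2.5 mm play each side in x; the middle is open for fingers.
- clip_left (a joint): Spread of the clip at the holder's +y end, outwards along y, m: 0 at rest, 0.0035 at the bar's widest, 0.0007 once snapped over the shoulder, limit 0.006. Spring 1.2 N/mm, preload 0.6 N. The clip is a round steel nose (radius 4 mm, axis along x, 24 wide), centre 18.2 mm above the real seat; at rest its inner side is 46.5 mm from the middle.
- clip_right (a joint): The same at the -y end. Pressing the bar down: chamfers meet both noses 16 mm above the real seat; the push climbs to a peak of 6 to 11 N some 7 mm above it, drops to about 1 N as the ends slide past, and in the last 4 mm the noses jump in over the shoulders (the bar is pulled down with up to 5 N); then the firm seat stops the bar and force climbs steeply.
- switch (a joint): Switch lever of the holder, rad: 0 leaning to the holder's -x (off, start), 1.0 leaning to its +x (on, its stop). Turns about the holder's y axis through a point at holder x 0, y 125 mm, z 42 mm; stays where it is left (about 1 N at the knob moves it).
- switch_tip (a point): Centre of the lever's green ball knob (radius 13 mm), 60 mm from the lever's axis; about 95 mm above the table at either end of its travel, 102 mm half-way. The knob travels 58 mm along the holder's x.
- drops: Amber dropper bottle, 36 across x 85 high, a bystander; origin at the centre of its underside. Leave alone.
- jar: Clear specimen jar with red cap, 60 across x 70 high, a bystander; origin at the centre of its underside. Leave alone.
- slide_box: Green slide box 85 x 60 x 30 high, a bystander; origin at the centre of its underside. Leave alone.
- cover: Loose glass cover plate of the viewer, 100 x 140 x 6, a bystander; origin at the centre of its underside. Leave alone.
- mug: White mug, 76 across x 85 high, a bystander; origin at the centre of its underside. Leave alone.
- calculator: White calculator 130 x 75 x 15, a bystander; origin at the centre of its underside. Leave alone.
Not all that is in view belongs to the job. Leave any red look-alike of the part that bears new_bar_mid alone.

How it is judged:
By the outcome, as a careful person would: the job done as asked, in the order asked, and still so for the second after the job is handed in, with the robot touching nothing.
It also fails if it takes over 72 s, if anything falls off the work surface, if the arm or the gripper's body presses on something with over 40 N, if the wrist force passes 120 N, or if a joint passes its speed limit or range.

### The arm

A 6-joint arm with a two-finger parallel gripper is mounted at the origin on the work surface. World frame = base frame: x ahead of the robot, y to its left, z up, the work surface at z = 0. Lengths are in mm, angles in rad, forces in N, time in s.
With the tool pointing down it reaches from about 250 to 850 mm from the base axis. Payload 12.5 kg.
Tool frame: the origin (TCP) lies on the centre line of the jaws, within the pads' length; the fingertips stand 8 mm ahead of it and the grasp point (between the pads) lies 11 mm behind it; z points along the fingers, y is the direction in which the jaws open and shut (so a half turn about z gives the same grasp; the last joint's range is limited). The gripper opens to 93 mm and grips with 3 to 60 N. Pads are 15 mm wide; open, the fingers measure 128 mm over their backs; the gripper's body (75 mm by 188 mm) begins 65 mm behind the grasp point.
Start: joints at [-1.4, 0.351, 1.652, -0, 1.139, -0.085], TCP at [139.181, -532.084, 226.633] pointing down, gripper open.
Joint ranges: [-2.75, 2.75], [-0.79, 2.1], [0.01, 2.65], [-1.57, 4.71], [0.07, 3.14], [-2.87, 2.87]. Speed limits (rad/s): [2.22, 2.22, 2.79, 3.14, 3.14, 3.14].

### API

Orientations are given as [roll, pitch, yaw] about the fixed x, y, z axes, in that order (R = Rz(yaw) Ry(pitch) Rx(roll)).
In Python, from plant import env, optics, models gives the robot as it stands.
- The arm moves only by the tool apply_moves, never from a script. Its argument "series" is a list of rows, each an object of numbers: "rx", "ry", "rz": the turn, a rotation vector about the tool's x, y, z in units of 5 degrees (1.0 is 5 degrees); "tx", "ty", "tz": the shift along the tool's x, y, z in cm; "jaw": the opening, from 0 (shut) to 1 (fully open). In form: [{"rx": .., "ry": .., "rz": .., "tx": .., "ty": .., "tz": .., "jaw": ..}, ...]. A call has exactly 5 rows; each row shifts and turns the pose as measured when the row begins, along the tool's axes as they then stand; what a row does not reach is not made up. A row lasts 1/8 s, in which the tool goes at most 62.5 mm and 10.7 degrees, less where a joint would pass 70% of its speed; a pose out of reach is approached as far as the arm can. A call is refused whole if a number of a shift passes 6.25 or a number of a turn 1, either way. A call with a gripper value outside its range is refused whole. The fingers move at their own pace and stop on an object; the grip force is fixed at half the most. Time passes only in rows, so rows that do not move let the fingers close, or fill a call up. It gives the time, the measured TCP pose, the force and the opening at its end, in the units of the state.
- env.read_state(): the state, without advancing time (a new reading comes with each control period).
- optics.get_image(name): name is "scene" or "top"; returns a dict with "pixels" (420x560x3 uint8, red, green, blue), "camera_matrix" (3x3 intrinsics, pixels), "dist" ([k1, k2, p1, p2, k3] as OpenCV has them; the pictures are not rectified), "pose" (4x4, takes a point from camera to world coordinates). Camera axes: x right, y up, looking along -z (the intrinsics and any distortion apply to the point x, -y, -z); pixel columns grow to the right and rows downward; lengths in mm; the calibration is good to about 2 mm. A picture is of the moment at which its call begins. There is no depth.
- env.finish_job(): hands the job in, once; it reports no verdict.
Trained networks look in a picture, given as the dict that the camera call returned (one of the last four; its "shot" number tells which), for a name from the list of things; names that differ only in an ending like _2 or _b are one class to them, and where a whole thing is asked for, a point or a joint stands for the part that bears it (a point fixed in the world has none). Each returns a list of dicts, best first, with "conf" (0 to 1); they miss things now and then, are a little off and sometimes report something else, mostly with a low value. They report only what shows in the picture. A call takes as long as a camera call. They do not tell look-alikes from the thing itself.
- models.regions_of(picture, target): "region" (420x560 bool, what is visible of it) and "bbox" ([centre column, centre row, width, height] in pixels, round what is visible of it).
The state is a dict: "time_s": time; "joint_positions": joint angles; "joint_vel": joint speeds; "joint_efforts": joint torques, N m; "eef_pos": TCP position; "orientation": TCP orientation; "ft_force": force on the tool from outside, world axes, zero at the start; "moment": the same for the moment, N m; "width": finger opening in mm.
Only numpy, scipy, OpenCV 4.12 (cv2) and the standard library are available. Lean on these libraries where they do the work, as an engineer would, in place of code of your own. Each camera call takes 0.05 s, during which the arm holds its last target.

## Working session

There is one attempt and no reset: what is moved stays moved. The work goes in short steps, Python scripts to look and compute and a tool call to move; the robot and the scene stay as the last step left them, time stands still between calls to the robot, and variables do not carry over. Pictures are saved under pics/ and viewed, and the job is handed in when it is done.

Besides the shell and the picture viewer there is one more tool, called after "Call:" by a JSON object that holds its "method" and its "body", one argument or row to a line. apply_moves: Moves the arm, as the interface text tells. Its arguments: {"type":"object","properties":{"series":{"type":"array","items":{"type":"object","properties":{"rx":{"type":"number"},"ry":{"type":"number"},"rz":{"type":"number"},"tx":{"type":"number"},"ty":{"type":"number"},"tz":{"type":"number"},"jaw":{"type":"number"}}}}},"required":["series"]}

```bash
mkdir -p pics; ls; cat > h.py <<'E'
import numpy as np, cv2
from plant import env, optics, models
def snap(n,f):
    p=optics.get_image(n); cv2.imwrite('pics/'+f,p['pixels'][:,:,::-1]); return p
def ray(p,u,v):
    q=cv2.undistortPoints(np.array([[[u,v]]],float),np.array(p['camera_matrix'],float),np.array(p['dist'],float))[0,0]
    T=np.array(p['pose']); d=T[:3,:3]@np.array([q[0],-q[1],-1.]); return T[:3,3],d/np.linalg.norm(d)
def onz(p,u,v,z):
    o,d=ray(p,u,v); return o+d*(z-o[2])/d[2]
def proj(p,X):
    T=np.array(p['pose']); X=np.atleast_2d(X); c=(X-T[:3,3])@T[:3,:3]; c=c*[1,-1,-1]
    return cv2.projectPoints(c.reshape(-1,1,3),np.zeros(3),np.zeros(3),np.array(p['camera_matrix'],float),np.array(p['dist'],float))[0].reshape(-1,2)
def tri(a,ua,b,ub):
    o1,d1=ray(a,*ua);o2,d2=ray(b,*ub)
    s=np.linalg.lstsq(np.c_[d1,-d2],o2-o1,rcond=None)[0]
    return (o1+s[0]*d1+o2+s[1]*d2)/2, np.linalg.norm(o1+s[0]*d1-o2-s[1]*d2)
E
python3 - <<'E'
from h import *
print(env.read_state())
ps={n:snap(n,n+'1.png') for n in('scene','top')}
import pickle; pickle.dump(ps,open('ps.pkl','wb'))
for n,p in ps.items():
    print(n,p['camera_matrix'],p['dist'],p['pose'])
    for t in ['new_bar_mid','old_bar_mid','tray','holder','switch_tip','switch','clip_left']:
        try: print(t,[(round(r['conf'],2),np.round(r['bbox']).tolist()) for r in models.regions_of(p,t)])
        except Exception as e: print(t,e)
E
```

```text
pics
{'time_s': 0.0, 'joint_positions': array([-1.39959175e+00,  3.51214137e-01,  1.65241743e+00,  1.54664581e-05,
        1.13912248e+00, -8.45844257e-02]), 'joint_vel': array([ 0.00086328, -0.00033422, -0.00062917,  0.00073936, -0.00170852,
       -0.00028632]), 'joint_efforts': array([-1.04801795e-03, -4.97332478e+01, -2.85261834e+01,  6.98907115e-02,
        2.57483911e-02, -1.06062739e-04]), 'eef_pos': array([ 139.13378688, -531.7614593 ,  226.11606683]), 'orientation': array([-3.14043659e+00, -1.12108992e-04,  2.55782457e-01]), 'ft_force': array([-0.60233012,  0.6669956 , -1.10988457]), 'moment': array([ 0.05539341, -0.00831885, -0.00044055]), 'width': 92.83482589760634}
scene [[511.46761687   0.         289.65272047]
 [  0.         511.46761687 206.82257956]
 [  0.           0.           1.        ]] [-0.0333649  0.         0.         0.         0.       ] [[-3.20746208e-01 -8.08550576e-01  4.93323256e-01  1.16044055e+03]
 [ 9.47134115e-01 -2.69579000e-01  1.73965891e-01  1.79208267e+02]
 [-7.67063117e-03  5.23042186e-01  8.52272277e-01  1.03880244e+03]
 [ 0.00000000e+00  0.00
[... 738 characters left out ...]
5585526e-03  1.58658184e+01]
 [ 6.39609848e-03  7.70162119e-02  9.97009324e-01  1.26423300e+03]
 [ 0.00000000e+00  0.00000000e+00  0.00000000e+00  1.00000000e+00]]
new_bar_mid [(0.92, [341.0, 233.0, 40.0, 20.0]), (0.78, [403.0, 225.0, 38.0, 24.0])]
old_bar_mid [(0.95, [351.0, 269.0, 35.0, 16.0]), (0.46, [206.0, 255.0, 101.0, 56.0])]
tray [(0.92, [338.0, 252.0, 61.0, 78.0]), (0.6, [350.0, 270.0, 41.0, 17.0]), (0.48, [205.0, 257.0, 101.0, 60.0])]
holder [(0.73, [205.0, 257.0, 102.0, 57.0])]
switch_tip [(0.71, [361.0, 153.0, 34.0, 35.0]), (0.59, [165.0, 268.0, 11.0, 16.0])]
switch [(0.4, [166.0, 265.0, 11.0, 17.0]), (0.31, [237.0, 264.0, 6.0, 6.0])]
clip_left [(0.37, [194.0, 261.0, 6.0, 10.0])]
```

```bash
python3 - <<'E'
import cv2
for n,(x,y,w,h) in {'scene':(140,120,320,180),'top':(140,140,300,170)}.items():
    i=cv2.imread(f'pics/{n}1.png'); c=i[y:y+h,x:x+w]; s=800/w; cv2.imwrite(f'pics/{n}1c.png',cv2.resize(c,(800,int(h*s)),interpolation=cv2.INTER_CUBIC))
E
```

```text
(no output)
```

View pics/scene1.png

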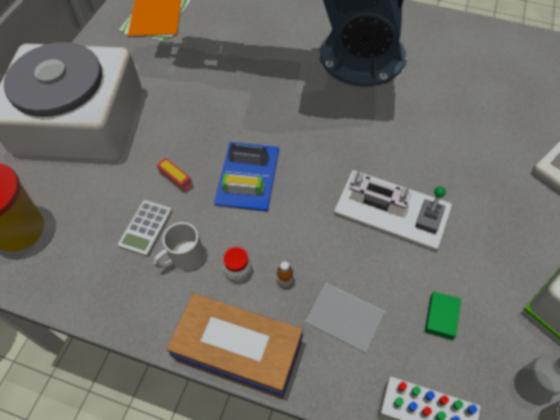

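View pics/top1.png

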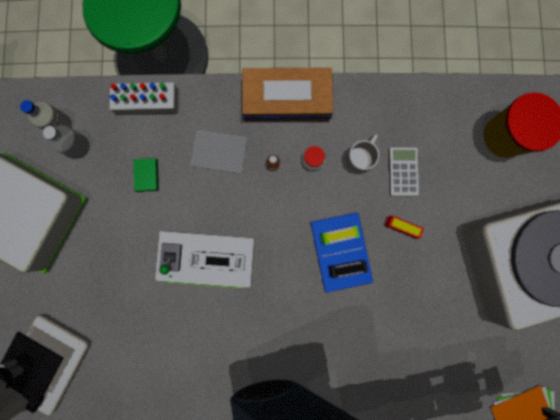

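```bash
sleep 1
```

```text
(no output)
```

View pics/scene1c.png

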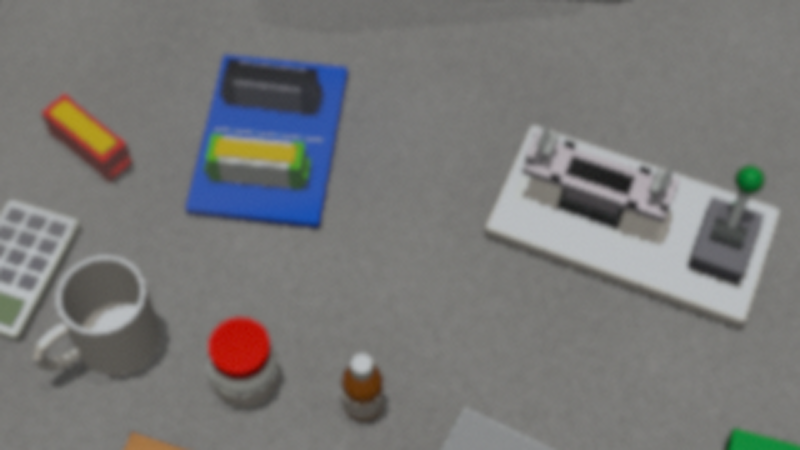

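View pics/top1c.png

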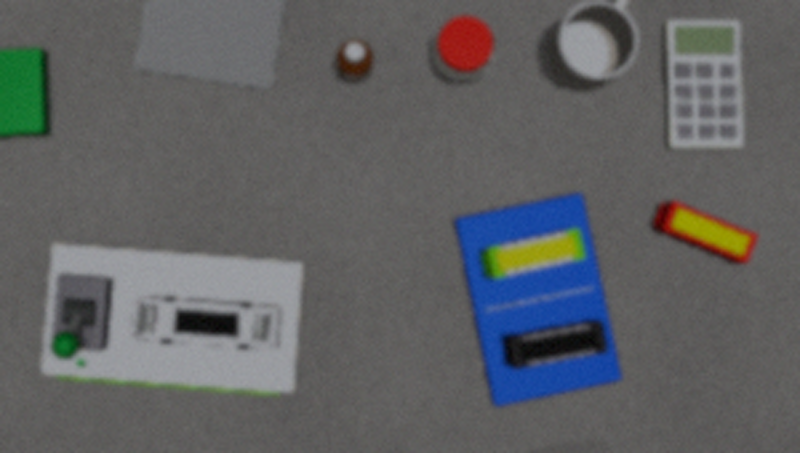

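The top picture has three candidates:
- (341,235), on the blue tray: white and green bar with a yellow top.
- (350,269), on the tray: grey and black bar, the spent one.
- (405,227), on the table: red body with a yellow top, the look-alike.

The new bar is the one at (341,235). In the scene picture it is at about (242,183). I'll confirm it in an enlarged crop and measure.

```bash
python3 - <<'E'
from h import *; import pickle
ps=pickle.load(open('ps.pkl','rb'))
out=[]
for n,(x,y,w,h) in {'scene':(210,135,75,80),'top':(305,205,75,90)}.items():
    c=cv2.resize(ps[n]['pixels'][y:y+h,x:x+w],(400,400*h//w),interpolation=cv2.INTER_CUBIC); out.append(c[:420])
hh=min(o.shape[0] for o in out); cv2.imwrite('pics/bar.png',np.hstack([o[:hh] for o in out])[:,:,::-1])
for n,(x,y,w,h) in {'scene':(325,160,135,95),'top':(145,220,120,80)}.items():
    c=cv2.resize(ps[n]['pixels'][y:y+h,x:x+w],(800,800*h//w),interpolation=cv2.INTER_CUBIC); cv2.imwrite(f'pics/hold_{n}.png',c[:,:,::-1])
# yellow centroid
for n,p in ps.items():
    hsv=cv2.cvtColor(p['pixels'],cv2.COLOR_RGB2HSV)
    box=(210,150,280,215) if n=='scene' else (310,210,372,250)
    for nm,lo,hi in(('yel',(22,120,60),(33,255,255)),('green',(36,120,40),(75,255,255)),('blue',(105,120,60),(130,255,255))):
        m=cv2.inRange(hsv,lo,hi); k=np.zeros_like(m); 
        b=box if nm!='blue' else ((210,135,285,215) if n=='scene' else (305,205,380,295))
        k[b[1]:b[3],b[0]:b[2]]=1; m=m*k
        ys,xs=np.nonzero(m); print(n,nm,len(xs),xs.mean(),ys.mean(),xs.min(),xs.max(),ys.min(),ys.max())
E
```

```text
scene yel 188 241.7340425531915 179.7872340425532 226 257 175 184
scene green 72 247.66666666666666 182.68055555555554 223 262 175 190
scene blue 1803 248.87188019966723 180.85967831392125 215 278 142 210
top yel 197 340.6852791878173 234.61421319796955 327 354 229 240
top green 100 336.6 235.26 321 358 226 243
top blue 2633 340.6657804785416 252.5651348271933 311 372 213 291
```

View pics/bar.png

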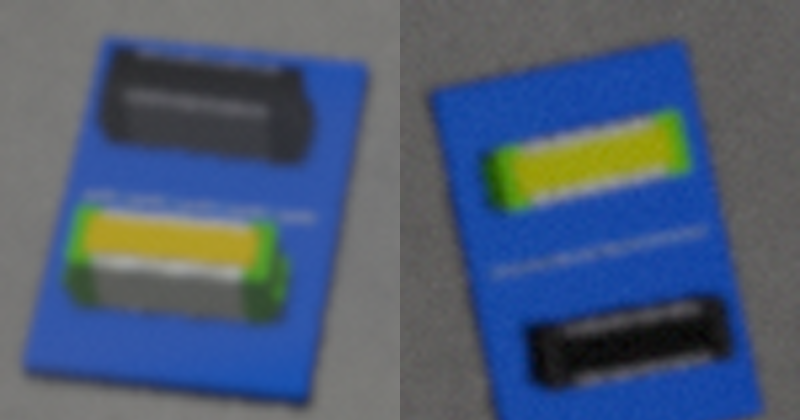

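View pics/hold_scene.png

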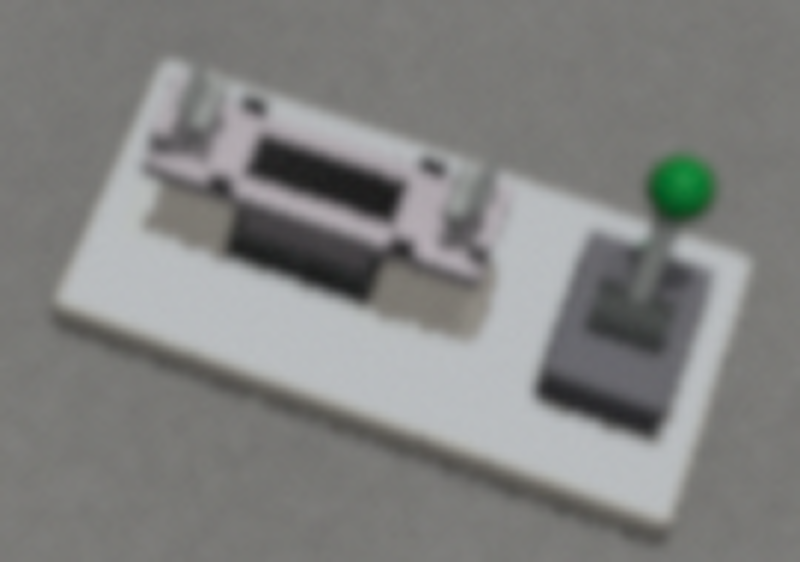

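View pics/hold_top.png

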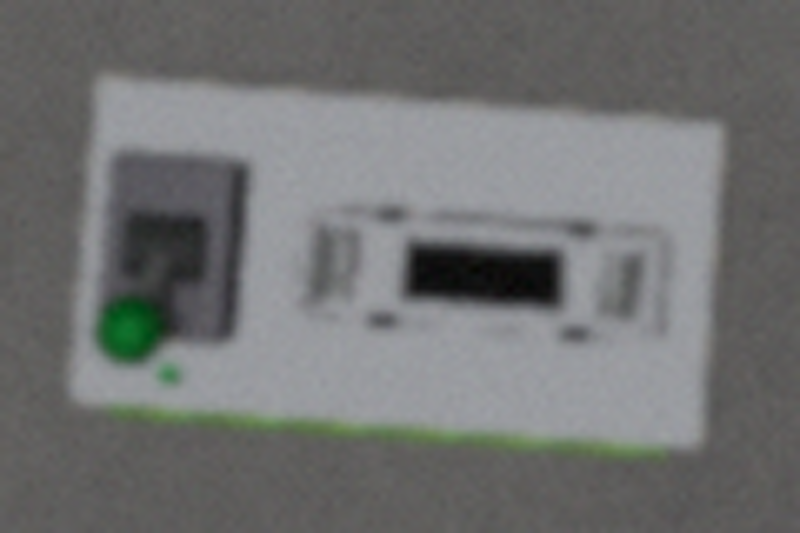

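The enlarged crop confirms the pick: white bar, green ends and yellow top, next to the black spent one. Next I'll fit the holder plate corners and the bar in both views.

```bash
cat > fit.py <<'E'
from h import *; import pickle
from scipy.optimize import least_squares
ps=pickle.load(open('ps.pkl','rb')); S,T=ps['scene'],ps['top']
cs=lambda c:(325+(c[0]+.5)*135/800-.5,160+(c[1]+.5)*135/800-.5)
ct=lambda c:(145+(c[0]+.5)*120/800-.5,220+(c[1]+.5)*120/800-.5)
P=[(-65,-85,20),(-65,165,20),(65,165,20),(65,-85,20)]
s=[cs(c) for c in[(165,60),(752,255),(668,522),(55,305)]]
t=[ct(c) for c in[(703,448),(70,402),(97,75),(725,122)]]
for a,b in zip(s,t): print('corner',*[np.round(v,1) for v in tri(S,a,T,b)])
def W(q,X): 
    c,s_=np.cos(q[2]),np.sin(q[2]); X=np.array(X,float); return np.c_[q[0]+c*X[:,0]-s_*X[:,1],q[1]+s_*X[:,0]+c*X[:,1],X[:,2]]
f1=lambda q,p,z:(proj(p,W(q,P))-z).ravel()
for nm,f in(('S',lambda q:f1(q,S,s)),('T',lambda q:f1(q,T,t)),('both',lambda q:np.r_[f1(q,S,s),f1(q,T,t)])):
    r=least_squares(f,[500,200,0]); print(nm,np.round(r.x,3),np.round(r.fun,2))
q=r.x
ss=np.mean([cs(c) for c in[(262,135),(408,182),(388,218),(247,172)]],0);tt=np.mean([ct(c) for c in[(407,243),(562,248),(558,305),(405,298)]],0)
print('slot',tri(S,ss,T,tt), 'holder',W(q,[(0,0,64)]))
k=(325+(682)*135/800,160+188*135/800-.5);kt=ct((131,328)); print('knob',tri(S,k,T,kt),W(q,[(-29,125,95)]))
# bar
y=tri(S,(241.73,179.79),T,(340.69,234.61)); print('bar top',y, onz(S,241.73,179.79,48),onz(T,340.69,234.61,48))
hsv=cv2.cvtColor(T['pixels'],cv2.COLOR_RGB2HSV)
for nm,p,b in(('T',T,(310,210,372,250)),('S',S,(210,150,280,215))):
    hsv=cv2.cvtColor(p['pixels'],cv2.COLOR_RGB2HSV); m=cv2.inRange(hsv,(22,120,60),(33,255,255))
    g=np.zeros_like(m);g[b[1]:b[3],b[0]:b[2]]=1;v,u=np.nonzero(m*g)
    X=np.array([onz(p,a,c,48)[:2] for a,c in zip(u,v)]); X-=X.mean(0); w,e=np.linalg.eigh(X.T@X); a=e[:,1]; print(nm,'yaw of long axis',(np.arctan2(a[1],a[0])-np.pi/2+np.pi/2)%np.pi-np.pi/2, np.sqrt(w/len(X)*12))
# tray corners
bc=(lambda c:(210+(c[0]+.5)*75/400-.5,135+(c[1]+.5)*75/400-.5)); bt=(lambda c:(305+(c[0]-400+.5)*75/400-.5,205+(c[1]+.5)*75/400-.5))
print('tray',[onz(T,*bt(c),12).round(1) for c in[(432,90),(685,40)]],[onz(S,*bc(c),12).round(1) for c in[(25,372),(308,402),(368,66),(103,38)]])
E
python3 fit.py
```

```text
corner [420.3  80.9  17.9] 3.3
corner [439.9 327.5  20.3] 1.6
corner [567.7 317.4  19.6] 0.7
corner [547.3  71.1  16.5] 2.1
S [ 4.91103e+02  1.60261e+02 -7.70000e-02] [-0.7  -0.73  0.63  0.01  0.84  0.56 -0.82 -0.15]
T [ 4.90908e+02  1.58351e+02 -7.90000e-02] [ 0.19  0.54 -0.44  0.37 -0.29 -0.34  0.53 -0.58]
both [ 4.91002e+02  1.59430e+02 -7.80000e-02] [-0.99 -0.86  0.29 -0.06  0.44  0.46 -1.17 -0.31 -0.21  0.49 -0.83  0.38
 -0.72 -0.34  0.1  -0.64]
slot (array([490.82186754, 159.58283398,  69.17147963]), np.float64(1.388306285603372)) holder [[491.00244697 159.4304303   64.        ]]
knob (array([472.50670503, 286.84457471,  96.53415758]), np.float64(3.1823245418865174)) [[471.81870689 286.30826177  95.        ]]
bar top (array([ 553.30356565, -153.85278326,   50.02797985]), np.float64(1.27491947559982)) [ 551.92415775 -153.90227448   48.        ] [ 553.5238167  -154.75246039   48.        ]
T yaw of long axis 0.2103510998256486 [17.94051309 71.55108449]
S yaw of long axis 0.20147188711502562 [16.82792392 76.59173097]
tray [array([589.4, -80.9,  12. ]), array([ 613.1, -207. ,   12. ])] [array([ 616. , -201.9,   12. ]), array([590.9, -77.3,  12. ]), array([ 406.1, -114.2,   12. ]), array([ 430. , -240.7,   12. ])]
```

```bash
cat > plan.py <<'E'
from h import *; import sys
from scipy.spatial.transform import Rotation as Ro
# usage: x y z yaw [rows]
a=list(map(float,sys.argv[1:])); s=env.read_state()
p=np.array(s['eef_pos']);R=Ro.from_euler('xyz',s['orientation']);G=Ro.from_euler('xyz',[np.pi,0,a[3]])
d=np.array(a[:3])-p; v=(R.inv()*G).as_rotvec(); u=np.degrees(v)/5
n=int(a[4]) if len(a)>4 else max(1,int(np.ceil(max(np.abs(u).max(),np.linalg.norm(d)/50))))
print('t',round(s['time_s'],2),'pos',p.round(1),'ori',np.round(s['orientation'],4),'F',np.round(s['ft_force'],1),'M',np.round(s['moment'],2),'w',round(s['width'],1)); print('d',d.round(1),'turn',u.round(2),'n',n)
for i in range(min(n,5)):
    Ri=R*Ro.from_rotvec(v*i/n); t=Ri.inv().apply(d/n)/10; print(np.round(u/n,2),np.round(t,2))
E
python3 plan.py 552.7 -154.3 130 1.776
```

```text
t 0.8 pos [ 139.2 -532.1  226.6] ori [-3.1416 -0.      0.2558] F [ 0.2 -0.3 -0.9] M [0.02 0.01 0.03] w 93.2
d [413.5 377.8 -96.6] turn [  0.    -0.   -17.42] n 18
[ 0.   -0.   -0.97] [ 2.75 -1.45  0.54]
[ 0.   -0.   -0.97] [ 2.87 -1.21  0.54]
[ 0.   -0.   -0.97] [ 2.96 -0.97  0.54]
[ 0.   -0.   -0.97] [ 3.03 -0.71  0.54]
[ 0.   -0.   -0.97] [ 3.08 -0.45  0.54]
```

Call:
{"method": "apply_moves", "body": {
  "series": [
    {"rz":-1,"tx":2.75,"ty":-1.45,"tz":0.3,"jaw":1},
    {"rz":-1,"tx":2.87,"ty":-1.2,"tz":0.3,"jaw":1},
    {"rz":-1,"tx":2.96,"ty":-0.97,"tz":0.3,"jaw":1},
    {"rz":-1,"tx":3.03,"ty":-0.71,"tz":0.3,"jaw":1},
    {"rz":-1,"tx":3.08,"ty":-0.45,"tz":0.3,"jaw":1}
  ]
}}

```text
invalid input
```

```bash
python3 plan.py 552.7 -154.3 130 1.776
```

```text
t 0.8 pos [ 139.2 -532.1  226.6] ori [-3.1416 -0.      0.2558] F [ 0.2 -0.3 -0.9] M [0.02 0.01 0.03] w 93.2
d [413.5 377.8 -96.6] turn [  0.    -0.   -17.42] n 18
[ 0.   -0.   -0.97] [ 2.75 -1.45  0.54]
[ 0.   -0.   -0.97] [ 2.87 -1.21  0.54]
[ 0.   -0.   -0.97] [ 2.96 -0.97  0.54]
[ 0.   -0.   -0.97] [ 3.03 -0.71  0.54]
[ 0.   -0.   -0.97] [ 3.08 -0.45  0.54]
```

Call:
{"method": "apply_moves", "body": {
  "series": [
    {"rx":0,"ry":0,"rz":-1,"tx":2.75,"ty":-1.45,"tz":0.3,"jaw":1},
    {"rx":0,"ry":0,"rz":-1,"tx":2.87,"ty":-1.2,"tz":0.3,"jaw":1},
    {"rx":0,"ry":0,"rz":-1,"tx":2.96,"ty":-0.97,"tz":0.3,"jaw":1},
    {"rx":0,"ry":0,"rz":-1,"tx":3.03,"ty":-0.71,"tz":0.3,"jaw":1},
    {"rx":0,"ry":0,"rz":-1,"tx":3.08,"ty":-0.45,"tz":0.3,"jaw":1}
  ]
}}

```text
time_s: 1.42
eef_pos: [255.1, -424.4, 211.4]
orientation: [3.14, 0.001, 0.702]
ft_force: [0.5, -0.4, 0.6]
width: 93.1
```

```bash
python3 plan.py 552.7 -154.3 130 1.776
```

```text
t 1.43 pos [ 255.1 -424.4  211.4] ori [3.1405e+00 6.0000e-04 7.0230e-01] F [ 0.5 -0.4  0.6] M [-0.01 -0.11 -0.01] w 93.1
d [297.6 270.1 -81.4] turn [ 1.00e-02  1.00e-02 -1.23e+01] n 13
[ 0.    0.   -0.95] [ 3.09 -0.11  0.62]
[ 0.    0.   -0.95] [3.09 0.15 0.62]
[ 0.    0.   -0.95] [3.07 0.4  0.62]
[ 0.    0.   -0.95] [3.02 0.65 0.62]
[ 0.    0.   -0.95] [2.96 0.9  0.62]
```

Call:
{"method": "apply_moves", "body": {
  "series": [
    {"rx":0,"ry":0,"rz":-1,"tx":3.1,"ty":-0.1,"tz":0.6,"jaw":1},
    {"rx":0,"ry":0,"rz":-1,"tx":3.1,"ty":0.15,"tz":0.6,"jaw":1},
    {"rx":0,"ry":0,"rz":-1,"tx":3.07,"ty":0.4,"tz":0.6,"jaw":1},
    {"rx":0,"ry":0,"rz":-1,"tx":3.02,"ty":0.65,"tz":0.6,"jaw":1},
    {"rx":0,"ry":0,"rz":-1,"tx":2.96,"ty":0.9,"tz":0.6,"jaw":1}
  ]
}}

```text
time_s: 2.05
eef_pos: [371.9, -315.2, 181.1]
orientation: [3.139, 0.002, 1.153]
ft_force: [-0.9, -0.1, -0.5]
width: 93.1
```

```bash
python3 plan.py 552.7 -154.3 130 1.776
```

```text
t 2.05 pos [ 371.9 -315.2  181.1] ori [3.1390e+00 2.1000e-03 1.1532e+00] F [-0.9 -0.1 -0.5] M [-0.07  0.    0.02] w 93.1
d [180.8 160.9 -51.1] turn [ 0.02  0.03 -7.14] n 8
[ 0.    0.   -0.89] [2.76 1.25 0.64]
[ 0.    0.   -0.89] [2.65 1.46 0.64]
[ 0.    0.   -0.89] [2.53 1.66 0.64]
[ 0.    0.   -0.89] [2.39 1.85 0.64]
[ 0.    0.   -0.89] [2.24 2.03 0.64]
```

Call:
{"method": "apply_moves", "body": {
  "series": [
    {"rx":0,"ry":0,"rz":-0.9,"tx":2.76,"ty":1.25,"tz":0.6,"jaw":1},
    {"rx":0,"ry":0,"rz":-0.9,"tx":2.65,"ty":1.46,"tz":0.6,"jaw":1},
    {"rx":0,"ry":0,"rz":-0.9,"tx":2.53,"ty":1.66,"tz":0.6,"jaw":1},
    {"rx":0,"ry":0,"rz":-0.9,"tx":2.39,"ty":1.85,"tz":0.6,"jaw":1},
    {"rx":0,"ry":0,"rz":-0.9,"tx":2.24,"ty":2.03,"tz":0.6,"jaw":1}
  ]
}}

```text
time_s: 2.68
eef_pos: [488.1, -210.2, 150.5]
orientation: [3.139, 0.004, 1.56]
ft_force: [0.1, -0.4, -0.3]
width: 92.7
```

```bash
python3 plan.py 552.7 -154.3 130 1.776 4
```

```text
t 2.67 pos [ 488.1 -210.2  150.5] ori [3.1389 0.0037 1.5596] F [ 0.1 -0.4 -0.3] M [-0.09 -0.09 -0.01] w 92.7
d [ 64.6  55.9 -20.5] turn [ 0.03  0.05 -2.48] n 4
[ 0.01  0.01 -0.62] [1.42 1.6  0.51]
[ 0.01  0.01 -0.62] [1.33 1.67 0.51]
[ 0.01  0.01 -0.62] [1.24 1.74 0.51]
[ 0.01  0.01 -0.62] [1.14 1.81 0.51]
```

Call:
{"method": "apply_moves", "body": {
  "series": [
    {"rx":0,"ry":0,"rz":-0.65,"tx":1.42,"ty":1.65,"tz":0.5,"jaw":1},
    {"rx":0,"ry":0,"rz":-0.65,"tx":1.33,"ty":1.7,"tz":0.5,"jaw":1},
    {"rx":0,"ry":0,"rz":-0.65,"tx":1.24,"ty":1.75,"tz":0.5,"jaw":1},
    {"rx":0,"ry":0,"rz":-0.65,"tx":1.2,"ty":1.8,"tz":0.5,"jaw":1},
    {"rx":0,"ry":0,"rz":0,"tx":0,"ty":0,"tz":0,"jaw":1}
  ]
}}

```text
time_s: 3.3
eef_pos: [556.8, -149.2, 129.1]
orientation: [3.14, 0.004, 1.8]
ft_force: [-0.6, 0.2, -0.1]
width: 92.8
```

```bash
python3 plan.py 552.7 -154.3 60 1.776 5
python3 - <<'E'
from h import *
T=snap('top','top2.png');S=snap('scene','scene2.png')
i=np.hstack([cv2.resize(T['pixels'][190:310,290:410],(400,400)),cv2.resize(S['pixels'][120:240,190:310],(400,400))]);cv2.imwrite('pics/c2.png',i[:,:,::-1])
E
```

```text
t 3.3 pos [ 556.8 -149.2  129.1] ori [3.14   0.0041 1.7996] F [-0.6  0.2 -0.1] M [ 0.04 -0.06 -0.02] w 92.8
d [ -4.1  -5.1 -69.1] turn [0.02 0.05 0.27] n 5
[0.   0.01 0.05] [-0.08 -0.1   1.38]
[0.   0.01 0.05] [-0.08 -0.1   1.38]
[0.   0.01 0.05] [-0.08 -0.1   1.38]
[0.   0.01 0.05] [-0.08 -0.1   1.38]
[0.   0.01 0.05] [-0.08 -0.1   1.38]
```

View pics/c2.png

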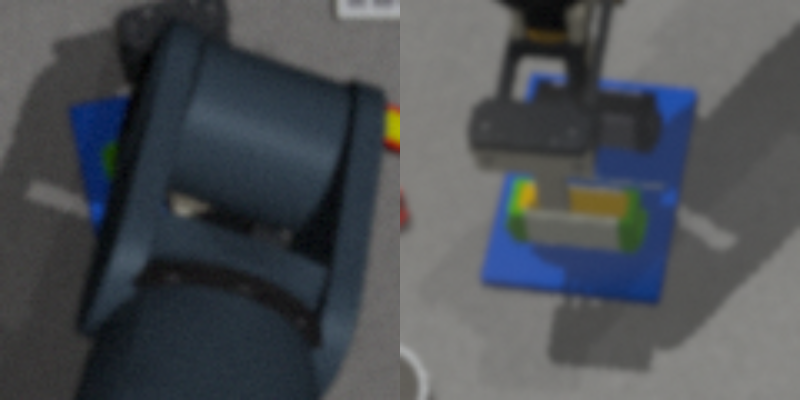

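Call:
{"method": "apply_moves", "body": {
  "series": [
    {"rx":0,"ry":0.03,"rz":0.1,"tx":-0.15,"ty":-0.2,"tz":1.4,"jaw":1},
    {"rx":0,"ry":0.02,"rz":0.1,"tx":-0.15,"ty":-0.2,"tz":1.4,"jaw":1},
    {"rx":0,"ry":0,"rz":0.07,"tx":-0.1,"ty":-0.1,"tz":1.4,"jaw":1},
    {"rx":0,"ry":0,"rz":0,"tx":0,"ty":0,"tz":1.4,"jaw":1},
    {"rx":0,"ry":0,"rz":0,"tx":0,"ty":0,"tz":1.0,"jaw":1}
  ]
}}

```text
time_s: 4.03
eef_pos: [550.5, -157.0, 59.0]
orientation: [3.14, -0.0, 1.769]
ft_force: [0.5, -0.2, 0.5]
width: 93.0
```

```bash
python3 plan.py 552.7 -154.3 28.5 1.776 4
```

```text
t 4.03 pos [ 550.5 -157.    59. ] ori [ 3.1404e+00 -4.0000e-04  1.7687e+00] F [ 0.5 -0.2  0.5] M [ 0.02 -0.06  0.04] w 93.0
d [  2.2   2.7 -30.5] turn [ 0.01 -0.   -0.08] n 4
[ 0.   -0.   -0.02] [0.06 0.07 0.76]
[ 0.   -0.   -0.02] [0.06 0.07 0.76]
[ 0.   -0.   -0.02] [0.06 0.07 0.76]
[ 0.   -0.   -0.02] [0.06 0.07 0.76]
```

Call:
{"method": "apply_moves", "body": {
  "series": [
    {"rx":0,"ry":0,"rz":-0.04,"tx":0.1,"ty":0.1,"tz":0.8,"jaw":1},
    {"rx":0,"ry":0,"rz":-0.04,"tx":0.1,"ty":0.1,"tz":0.8,"jaw":1},
    {"rx":0,"ry":0,"rz":0,"tx":0.05,"ty":0.05,"tz":0.8,"jaw":1},
    {"rx":0,"ry":0,"rz":0,"tx":0,"ty":0,"tz":0.55,"jaw":1},
    {"rx":0,"ry":0,"rz":0,"tx":0,"ty":0,"tz":0,"jaw":1}
  ]
}}

```text
time_s: 4.65
eef_pos: [552.8, -153.6, 27.0]
orientation: [3.141, -0.001, 1.777]
ft_force: [0.1, 0.6, 0.1]
width: 92.9
```

```bash
python3 plan.py 552.7 -154.3 28.5 1.776 4
```

```text
t 4.65 pos [ 552.8 -153.6   27. ] ori [ 3.1406e+00 -6.0000e-04  1.7766e+00] F [0.1 0.6 0.1] M [-0.11 -0.08  0.  ] w 92.9
d [-0.1 -0.7  1.5] turn [ 0.01 -0.01  0.01] n 4
[ 0. -0.  0.] [-0.02 -0.01 -0.04]
[ 0. -0.  0.] [-0.02 -0.01 -0.04]
[ 0. -0.  0.] [-0.02 -0.01 -0.04]
[ 0. -0.  0.] [-0.02 -0.01 -0.04]
```

Good. Closing the jaws.

Call:
{"method": "apply_moves", "body": {
  "series": [
    {"rx":0,"ry":0,"rz":0,"tx":0,"ty":0,"tz":0,"jaw":0.5},
    {"rx":0,"ry":0,"rz":0,"tx":0,"ty":0,"tz":0,"jaw":0.4},
    {"rx":0,"ry":0,"rz":0,"tx":0,"ty":0,"tz":0,"jaw":0.2},
    {"rx":0,"ry":0,"rz":0,"tx":0,"ty":0,"tz":0,"jaw":0},
    {"rx":0,"ry":0,"rz":0,"tx":0,"ty":0,"tz":0,"jaw":0}
  ]
}}

```text
time_s: 5.28
eef_pos: [553.3, -153.8, 27.9]
orientation: [3.139, 0.0, 1.776]
ft_force: [-0.2, 0.5, 0.5]
width: 47.5
```

Call:
{"method": "apply_moves", "body": {
  "series": [
    {"rx":0,"ry":0,"rz":0,"tx":0,"ty":0,"tz":0,"jaw":0},
    {"rx":0,"ry":0,"rz":0,"tx":0,"ty":0,"tz":0,"jaw":0},
    {"rx":0,"ry":0,"rz":0,"tx":0,"ty":0,"tz":0,"jaw":0},
    {"rx":0,"ry":0,"rz":0,"tx":0,"ty":0,"tz":0,"jaw":0},
    {"rx":0,"ry":0,"rz":0,"tx":0,"ty":0,"tz":0,"jaw":0}
  ]
}}

```text
time_s: 5.9
eef_pos: [553.3, -153.8, 27.9]
orientation: [3.139, 0.0, 1.776]
ft_force: [0.5, 0.1, 0.2]
width: 29.9
```

```bash
python3 plan.py 552.7 -154.3 28.5 1.776 4
```

```text
t 5.9 pos [ 553.3 -153.8   27.9] ori [3.1393e+00 2.0000e-04 1.7765e+00] F [0.5 0.1 0.2] M [-0.02 -0.05 -0.03] w 29.9
d [-0.6 -0.5  0.6] turn [0.03 0.   0.01] n 4
[0.01 0.   0.  ] [-0.01 -0.02 -0.01]
[0.01 0.   0.  ] [-0.01 -0.02 -0.01]
[0.01 0.   0.  ] [-0.01 -0.02 -0.01]
[0.01 0.   0.  ] [-0.01 -0.02 -0.01]
```

Call:
{"method": "apply_moves", "body": {
  "series": [
    {"rx":0,"ry":0,"rz":0,"tx":0,"ty":0,"tz":-1,"jaw":0},
    {"rx":0,"ry":0,"rz":0,"tx":0,"ty":0,"tz":-2.5,"jaw":0},
    {"rx":0,"ry":0,"rz":0,"tx":0,"ty":0,"tz":-3,"jaw":0},
    {"rx":0,"ry":0,"rz":0,"tx":0,"ty":0,"tz":-3,"jaw":0},
    {"rx":0,"ry":0,"rz":0,"tx":0,"ty":0,"tz":-2.5,"jaw":0}
  ]
}}

```text
time_s: 6.52
eef_pos: [551.8, -153.4, 151.8]
orientation: [-3.141, -0.002, 1.776]
ft_force: [0.4, -0.3, -0.9]
width: 29.4
```

```bash
python3 plan.py 491 159.4 140 1.493 9
```

```text
t 6.53 pos [ 551.8 -153.4  151.8] ori [-3.1407e+00 -1.8000e-03  1.7765e+00] F [ 0.4 -0.3 -0.9] M [-0.   -0.11 -0.01] w 29.4
d [-60.8 312.8 -11.8] turn [-0.01 -0.02  3.25] n 9
[-0.   -0.    0.36] [3.54 0.05 0.14]
[-0.   -0.    0.36] [ 3.54 -0.06  0.14]
[-0.   -0.    0.36] [ 3.54 -0.17  0.14]
[-0.   -0.    0.36] [ 3.53 -0.29  0.14]
[-0.   -0.    0.36] [ 3.52 -0.4   0.13]
```

Call:
{"method": "apply_moves", "body": {
  "series": [
    {"rx":0,"ry":0,"rz":0.3,"tx":2.5,"ty":0,"tz":0,"jaw":0},
    {"rx":0,"ry":0,"rz":0.36,"tx":3.5,"ty":-0.1,"tz":0.1,"jaw":0},
    {"rx":0,"ry":0,"rz":0.36,"tx":3.5,"ty":-0.2,"tz":0.1,"jaw":0},
    {"rx":0,"ry":0,"rz":0.36,"tx":3.5,"ty":-0.3,"tz":0.1,"jaw":0},
    {"rx":0,"ry":0,"rz":0.36,"tx":3.5,"ty":-0.4,"tz":0.1,"jaw":0}
  ]
}}

```text
time_s: 7.15
eef_pos: [519.0, 10.9, 153.3]
orientation: [3.136, 0.001, 1.616]
ft_force: [0.5, 0.1, -1.6]
width: 29.6
```

```bash
python3 plan.py 491 159.4 140 1.493 5
```

```text
t 7.15 pos [519.   10.9 153.3] ori [3.1357e+00 7.0000e-04 1.6163e+00] F [ 0.5  0.1 -1.6] M [ 0.02 -0.11  0.  ] w 29.6
d [-28.  148.5 -13.3] turn [0.07 0.   1.41] n 5
[0.01 0.   0.28] [ 2.99 -0.43  0.26]
[0.01 0.   0.28] [ 2.98 -0.5   0.26]
[0.01 0.   0.28] [ 2.97 -0.57  0.26]
[0.01 0.   0.28] [ 2.95 -0.65  0.26]
[0.01 0.   0.28] [ 2.94 -0.72  0.26]
```

Call:
{"method": "apply_moves", "body": {
  "series": [
    {"rx":0.02,"ry":0,"rz":0.3,"tx":3,"ty":-0.43,"tz":0.2,"jaw":0},
    {"rx":0.02,"ry":0,"rz":0.3,"tx":3,"ty":-0.5,"tz":0.2,"jaw":0},
    {"rx":0.02,"ry":0,"rz":0.28,"tx":3,"ty":-0.57,"tz":0.2,"jaw":0},
    {"rx":0,"ry":0,"rz":0.2,"tx":2.5,"ty":-0.6,"tz":0.2,"jaw":0},
    {"rx":0,"ry":0,"rz":0.1,"tx":1.2,"ty":-0.4,"tz":0.2,"jaw":0}
  ]
}}

```text
time_s: 7.78
eef_pos: [492.3, 143.4, 145.9]
orientation: [3.139, -0.0, 1.511]
ft_force: [0.2, -0.0, -1.3]
width: 30.0
```

```bash
python3 plan.py 491 159.4 140 1.493 3
```

```text
t 7.78 pos [492.3 143.4 145.9] ori [ 3.1386 -0.      1.5112] F [ 0.2 -0.  -1.3] M [-0.1 -0.1 -0. ] w 30.0
d [-1.3 16.  -5.9] turn [ 0.03 -0.    0.21] n 3
[ 0.01 -0.    0.07] [ 0.53 -0.08  0.2 ]
[ 0.01 -0.    0.07] [ 0.53 -0.08  0.2 ]
[ 0.01 -0.    0.07] [ 0.53 -0.08  0.2 ]
```

Call:
{"method": "apply_moves", "body": {
  "series": [
    {"rx":0.01,"ry":0,"rz":0.1,"tx":0.7,"ty":-0.1,"tz":0.5,"jaw":0},
    {"rx":0.01,"ry":0,"rz":0.1,"tx":0.6,"ty":-0.05,"tz":0.5,"jaw":0},
    {"rx":0.01,"ry":0,"rz":0,"tx":0.2,"ty":0,"tz":0.5,"jaw":0},
    {"rx":0,"ry":0,"rz":0,"tx":0,"ty":0,"tz":0.3,"jaw":0},
    {"rx":0,"ry":0,"rz":0,"tx":0,"ty":0,"tz":0,"jaw":0}
  ]
}}

```text
time_s: 8.4
eef_pos: [492.1, 158.0, 126.7]
orientation: [-3.141, 0.0, 1.492]
ft_force: [0.4, -0.5, -1.0]
width: 29.9
```

```bash
python3 plan.py 491 159.4 120 1.493 3
python3 - <<'E'
from h import *; import pickle
T=snap('top','top3.png');S=snap('scene','scene3.png');pickle.dump(dict(top=T,scene=S),open('ps3.pkl','wb'))
i=S['pixels'][140:240,325:460];cv2.imwrite('pics/c3s.png',cv2.resize(i,(800,593),interpolation=cv2.INTER_CUBIC)[:,:,::-1])
i=T['pixels'][210:300,145:265];cv2.imwrite('pics/c3t.png',cv2.resize(i,(800,600),interpolation=cv2.INTER_CUBIC)[:,:,::-1])
E
```

```text
t 8.4 pos [492.1 158.  126.7] ori [-3.1415e+00  5.0000e-04  1.4924e+00] F [ 0.4 -0.5 -1. ] M [-0.05 -0.08  0.02] w 29.9
d [-1.1  1.4 -6.7] turn [-0.    0.01 -0.01] n 3
[-0.  0. -0.] [ 0.05 -0.04  0.22]
[-0.  0. -0.] [ 0.05 -0.04  0.22]
[-0.  0. -0.] [ 0.05 -0.04  0.22]
```

View pics/c3s.png

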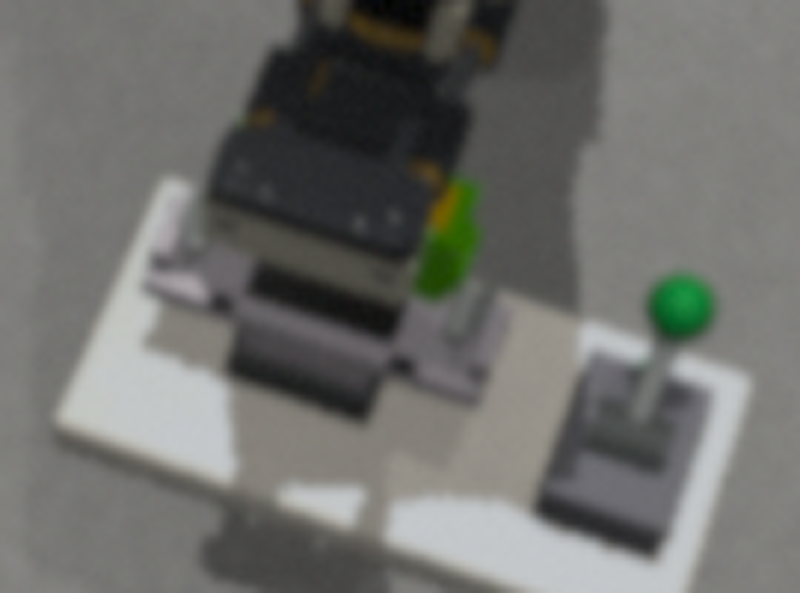

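View pics/c3t.png

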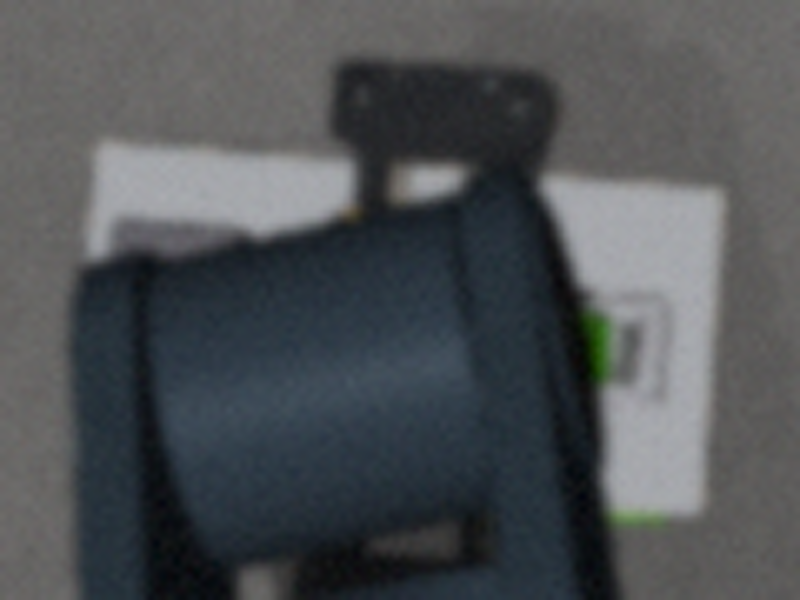

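```bash
python3 - <<'E'
from h import *; import pickle
ps=pickle.load(open('ps3.pkl','rb'))
def W(q,X): 
    c,s_=np.cos(q[2]),np.sin(q[2]); X=np.array(X,float); return np.c_[q[0]+c*X[:,0]-s_*X[:,1],q[1]+s_*X[:,0]+c*X[:,1],X[:,2]+q[3]]
q=[492.1,158.0,1.4924-np.pi/2,110.8]
prof=[(45,0),(50,10),(50,14),(45,18),(45,36)]
for n,(x0,y0,w,h) in {'scene':(350,140,90,70),'top':(180,225,80,60)}.items():
    s=8; im=cv2.resize(ps[n]['pixels'][y0:y0+h,x0:x0+w],None,fx=s,fy=s,interpolation=cv2.INTER_CUBIC)
    for sy in(1,-1):
      for sx in(12,-12):
        P=proj(ps[n],W(q,[(sx,sy*y,z) for y,z in prof]))
        cv2.polylines(im,[np.round((P-[x0,y0]+.5)*s-.5).astype(int)],False,(255,0,0),1)
    P=proj(ps[n],W(q,[(-15,-45,36),(15,-45,36),(15,45,36),(-15,45,36)]))
    cv2.polylines(im,[np.round((P-[x0,y0]+.5)*s-.5).astype(int)],True,(255,255,0),1)
    cv2.imwrite(f'pics/o3_{n}.png',im[:,:,::-1])
E
```

```text
(no output)
```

View pics/o3_scene.png

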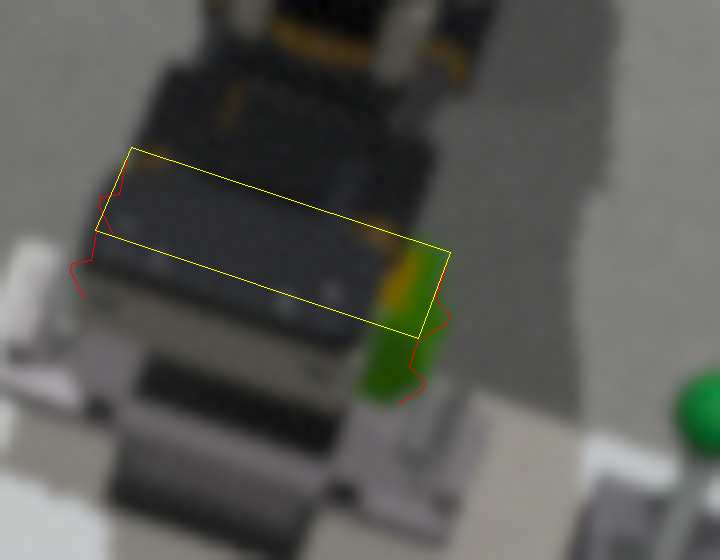

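View pics/o3_top.png

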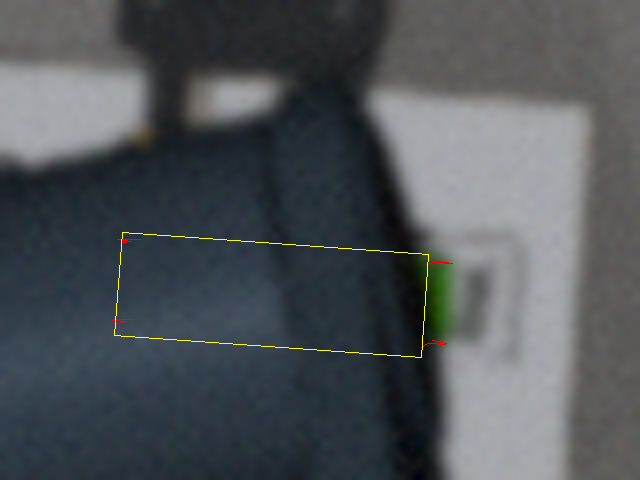

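```bash
python3 - <<'E'
from h import *; import pickle
ps=pickle.load(open('ps3.pkl','rb'))
T=ps['top']['pixels'][:,:,:].astype(int); g=T[:,:,1]-np.maximum(T[:,:,0],T[:,:,2])
print(g[252:274,230:241])
def W(q,X): 
    c,s_=np.cos(q[2]),np.sin(q[2]); X=np.array(X,float); return np.c_[q[0]+c*X[:,0]-s_*X[:,1],q[1]+s_*X[:,0]+c*X[:,1],X[:,2]+q[3]]
q=[492.1,158.0,1.4924-np.pi/2,110.8]
print(proj(ps['top'],W(q,[(12,-45,36),(-12,-45,36),(12,-50,12),(-12,-50,12)])))
S=ps['scene']['pixels'].astype(int); g=S[:,:,1]-np.maximum(S[:,:,0],S[:,:,2]); print(g[166:194,392:410])
print(proj(ps['scene'],W(q,[(12,45,36),(-12,45,36),(12,50,12),(-12,50,12),(12,45,0),(12,45,18)])))
E
```

```text
[[-2 -3 -3 -2 -3 -5 -4 -5 -4 -3 -7]
 [-4 -1 -5 -4 -3 -2 -6 -3 -5 -5 -5]
 [-4 -1  0 -1  1 -2 -4 -5 -5 -4 -5]
 [-2  0  3  2  0 -1  0 -4 -5 -4 -3]
 [ 2  5  7 15 10  5 -1 -4 -4 -1 -7]
 [ 1  7 19 24 24 18 10  1 -2 -3 -4]
 [ 5  4 23 32 37 37 22  7 -1 -3 -5]
 [ 2  7 18 33 41 50 28 10  2  1 -1]
 [-1  5  8 26 43 47 29  9  1  0 -2]
 [-3 -1  4 26 46 45 24 10  1  1 -1]
 [ 1  2 10 21 39 45 25  9  2  3 -4]
 [-3 -3  4 21 41 42 25 10  3  1 -1]
 [-3 -4  5 19 39 42 24  8  2  1 -4]
 [-1 -1 -1 16 35 40 23  9 -2  2 -3]
 [-5 -4  4 15 31 31 17  5  1  0 -4]
 [-7  1 -1  7 14 16  8  3  1 -1 -3]
 [-8 -2 -3  1  6  6  1  0 -4 -5 -6]
 [-7 -4 -2 -3  0 -1 -6 -4 -5 -7 -7]
 [-7 -2 -2  3 -1 -5 -5 -7 -5 -8 -6]
 [-9 -7 -6 -2 -3 -4 -5 -5 -5 -7 -4]
 [-5 -3 -2 -4 -3 -5 -3 -5 -4 -5 -5]
 [-3 -7 -5 -4  2 -3 -3 -3 -4 -6 -2]]
[[232.99677186 257.59893431]
 [232.22756504 267.88329114]
 [235.94715813 257.4324281 ]
 [235.19756169 267.50056294]]
[[ -3   0   0  -4  -3  -2   1  -2  -1  -1  -1   1   0   0   0   1   0   1]
 [ -1   0  -4  -9 -10 -10  -5  -1   0   0   1   1   0   0   0   0  -1   0]
 [ -2  -2  -7 -11 -13 -14 -12  -4   1   
[... 1385 characters left out ...]
 [  0   1   8  23  33  37  36  37  36  33  27  16   5   0  -1   0   0   0]
 [ -2   2  12  24  33  36  36  34  29  24  16   8   3   1   1   1   0   1]
 [ -2   2   9  17  24  30  31  24  17  12   9   4   2   0   1   2   0  -1]
 [ -3   0   2   5  11  15  17  12   6   5   3   3   2   1   0   0  -1  -4]
 [ -2  -1  -2  -2   1   4   3   3   0   0   1   2   1   2   2   0  -1  -4]
 [ -2  -2  -3  -3  -3  -2  -2  -3  -2   0   1   1   2   1   0   0  -3  -4]
 [ -1  -2  -4  -4  -5  -4  -4  -4  -2   0   2   2   2   1   1  -1  -3  -4]]
[[402.22919589 180.69180223]
 [405.45451196 172.14634159]
 [402.46727485 187.76390628]
 [405.63557029 179.29284957]
 [399.25682612 190.08150035]
 [400.72261235 185.45211752]]
```

```bash
cat >> fit.py <<'E'
print('---'); 
for z in(58,64,69): print(z,onz(S,*ss,z).round(1),onz(T,*tt,z).round(1))
for p,c in((T,(233.9,261.7)),):pass
P3=pickle.load(open('ps3.pkl','rb'))
# dark slot centroid from pixels
for n,p,b in(('S',S,(360,178,400,204)),('T',T,(200,252,236,270))):
    g=p['pixels'][b[1]:b[3],b[0]:b[2]].astype(float).mean(2); w=np.clip(75-g,0,None) if n=='T' else np.clip(60-g,0,None)
    v,u=np.mgrid[b[1]:b[3],b[0]:b[2]]; print(n,(w*u).sum()/w.sum(),(w*v).sum()/w.sum(),g.min()); print(np.round(g).astype(int)[:, ::2])
E
python3 fit.py | sed -n '/---/,$p'
```

```text
---
58 [482.9 160.   58. ] [490.6 160.2  58. ]
64 [487.  160.2  64. ] [490.8 159.5  64. ]
69 [490.5 160.3  69. ] [491.  158.9  69. ]
S 377.8768633119522 192.61468967386392 28.333333333333332
[[141 146 166 120  88 154 182 178 167 154 137 127 123 121 122 120 121 122
  122 122]
 [136 142 169 149 121 160 183 184 180 174 161 145 132 124 122 124 122 121
  122 123]
 [126 135 171 167 154 166 178 182 183 184 178 168 152 136 127 124 123 120
  123 123]
 [115 138 171 173 162 160 170 178 181 183 185 181 173 160 142 132 124 121
  123 123]
 [113 151 173 173 149 133 155 168 176 179 183 184 182 178 166 152 137 126
  124 123]
 [120 163 175 171 126  89 119 142 162 172 177 180 183 184 182 173 160 142
  132 123]
 [128 170 174 167 103  54  74 102 128 154 168 175 179 182 184 184 178 166
  150 134]
 [137 171 174 161  83  40  44  62  84 117 143 161 171 177 179 184 183 180
  161 149]
 [148 174 175 152  67  38  39  38  49  72 101 130 153 167 173 178 178 179
  145 143]
 [159 174 174 136  55  36  37  32  36  40  61  85 117 143 160 171 173 170
  116 112]
 [158 162 169 122  51  37  33  34  34  34  37  49  71 101 1
[... 2009 characters left out ...]
 16  16  52 140 153 151]
 [157 154 139  57  12  15  17  16  18   9  11  11  15  15  50 140 156 148]
 [155 152 138  52  15  18  14  16  19  15  14   8   8  14  51 138 159 140]
 [158 159 135  56  30  23  21  20  18  22  16  17  10  17  51 137 156 137]
 [158 156 139  87  75  69  55  56  44  40  26  24  28  21  57 138 159 140]
 [154 152 148 127 124 121 108  99  91  81  74  75  72  57  74 142 156 136]
 [142 136 144 148 147 149 140 136 132 129 124 122 121 108 110 147 154 134]
 [122 102 126 147 147 151 152 153 152 148 149 145 149 141 136 150 151 139]
 [120  93 119 145 143 149 154 156 154 151 150 151 155 153 146 139 141 143]
 [137 130 138 148 145 151 157 157 152 146 143 143 152 158 141 106 109 144]]
```

Call:
{"method": "apply_moves", "body": {
  "series": [
    {"rx":0,"ry":0,"rz":0,"tx":0.15,"ty":-0.16,"tz":0.5,"jaw":0},
    {"rx":0,"ry":0,"rz":0,"tx":0.05,"ty":-0.05,"tz":0.5,"jaw":0},
    {"rx":0,"ry":0,"rz":0,"tx":0,"ty":0,"tz":0.5,"jaw":0},
    {"rx":0,"ry":0,"rz":0,"tx":0,"ty":0,"tz":0.2,"jaw":0},
    {"rx":0,"ry":0,"rz":0,"tx":0,"ty":0,"tz":0,"jaw":0}
  ]
}}

```text
time_s: 9.12
eef_pos: [490.1, 160.2, 108.8]
orientation: [3.141, 0.0, 1.492]
ft_force: [0.0, 0.4, -0.6]
width: 30.1
```

```bash
python3 plan.py 490.3 159.7 106 1.493 3
cat > ov.py <<'E'
from h import *; import pickle,sys
T=snap('top',f'top{sys.argv[1]}.png');S=snap('scene',f'scene{sys.argv[1]}.png');ps=dict(top=T,scene=S)
pickle.dump(ps,open(f'ps{sys.argv[1]}.pkl','wb'))
def W(q,X): 
    c,s_=np.cos(q[2]),np.sin(q[2]); X=np.array(X,float); return np.c_[q[0]+c*X[:,0]-s_*X[:,1],q[1]+s_*X[:,0]+c*X[:,1],X[:,2]+q[3]]
s=env.read_state(); p=s['eef_pos']
q=[p[0],p[1],s['orientation'][2]-np.pi/2,p[2]-15.9]; qh=[491,159.4,-.078,0]
prof=[(45,0),(50,10),(50,14),(45,18),(45,36)]
for n,(x0,y0,w,h) in {'scene':(350,150,90,70),'top':(180,225,80,60)}.items():
    k=8; im=cv2.resize(ps[n]['pixels'][y0:y0+h,x0:x0+w],None,fx=k,fy=k,interpolation=cv2.INTER_CUBIC)
    D=lambda q,X,c,cl:cv2.polylines(im,[np.round((proj(ps[n],W(q,X))-[x0,y0]+.5)*k-.5).astype(int)],cl,c,1)
    for sy in(1,-1):
      for sx in(12,-12): D(q,[(sx,sy*y,z) for y,z in prof],(255,0,0),False)
      zs=float(sys.argv[2])+18.2
      D(qh,[(12,sy*46.5,zs),(-12,sy*46.5,zs),(-12,sy*54.5,zs),(12,sy*54.5,zs)],(255,0,255),True)
    cv2.imwrite(f'pics/o{sys.argv[1]}_{n}.png',im[:,:,::-1])
E
python3 ov.py 4 66
```

```text
t 9.12 pos [490.1 160.2 108.8] ori [3.1411e+00 3.0000e-04 1.4923e+00] F [ 0.   0.4 -0.6] M [-0.04 -0.11  0.  ] w 30.1
d [ 0.2 -0.5 -2.8] turn [ 0.01  0.   -0.01] n 3
[ 0.  0. -0.] [-0.02  0.01  0.09]
[ 0.  0. -0.] [-0.02  0.01  0.09]
[ 0.  0. -0.] [-0.02  0.01  0.09]
```

View pics/o4_scene.png

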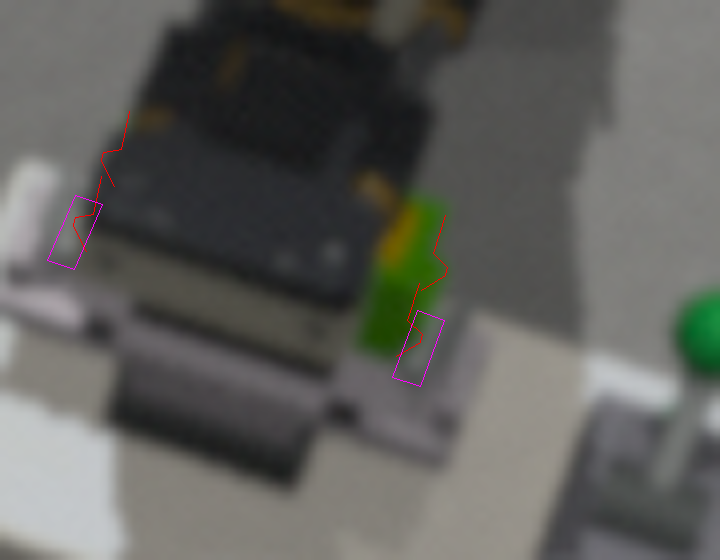

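View pics/o4_top.png

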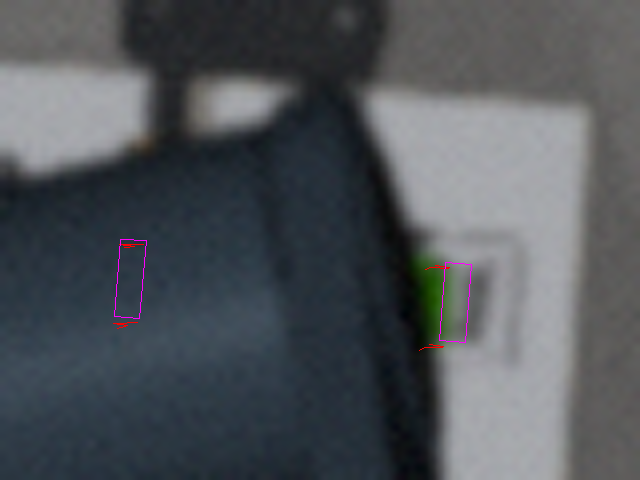

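Call:
{"method": "apply_moves", "body": {
  "series": [
    {"rx":0,"ry":0,"rz":0,"tx":0,"ty":0,"tz":0.2,"jaw":0},
    {"rx":0,"ry":0,"rz":0,"tx":0,"ty":0,"tz":0.2,"jaw":0},
    {"rx":0,"ry":0,"rz":0,"tx":0,"ty":0,"tz":0.2,"jaw":0},
    {"rx":0,"ry":0,"rz":0,"tx":0,"ty":0,"tz":0.1,"jaw":0},
    {"rx":0,"ry":0,"rz":0,"tx":0,"ty":0,"tz":0,"jaw":0}
  ]
}}

```text
time_s: 9.85
eef_pos: [490.3, 160.2, 101.7]
orientation: [3.141, 0.0, 1.492]
ft_force: [0.0, 0.1, -0.5]
width: 29.8
```

```bash
python3 plan.py 490.2 160.2 98 1.493 5
```

```text
t 9.85 pos [490.3 160.2 101.7] ori [3.1405e+00 1.0000e-04 1.4922e+00] F [ 0.   0.1 -0.5] M [-0.03 -0.11 -0.  ] w 29.8
d [-0.1 -0.  -3.7] turn [ 0.01  0.   -0.01] n 5
[ 0.  0. -0.] [-0.   -0.    0.07]
[ 0.  0. -0.] [-0.   -0.    0.07]
[ 0.  0. -0.] [-0.   -0.    0.07]
[ 0.  0. -0.] [-0.   -0.    0.07]
[ 0.  0. -0.] [-0.   -0.    0.07]
```

Call:
{"method": "apply_moves", "body": {
  "series": [
    {"rx":0,"ry":0,"rz":0,"tx":0,"ty":0,"tz":0.1,"jaw":0},
    {"rx":0,"ry":0,"rz":0,"tx":0,"ty":0,"tz":0.1,"jaw":0},
    {"rx":0,"ry":0,"rz":0,"tx":0,"ty":0,"tz":0.1,"jaw":0},
    {"rx":0,"ry":0,"rz":0,"tx":0,"ty":0,"tz":0.1,"jaw":0},
    {"rx":0,"ry":0,"rz":0,"tx":0,"ty":0,"tz":0,"jaw":0}
  ]
}}

```text
time_s: 10.48
eef_pos: [490.5, 160.2, 97.7]
orientation: [3.14, 0.0, 1.492]
ft_force: [-0.9, -1.1, -1.9]
width: 29.8
```

```bash
python3 plan.py 490.2 160.2 98 1.493 5|head -1
```

```text
t 10.47 pos [490.5 160.2  97.7] ori [3.14   0.     1.4922] F [-0.9 -1.1 -1.9] M [-0.11 -0.05  0.  ] w 29.8
```

Call:
{"method": "apply_moves", "body": {
  "series": [
    {"rx":0,"ry":0,"rz":0,"tx":0,"ty":0,"tz":0.1,"jaw":0},
    {"rx":0,"ry":0,"rz":0,"tx":0,"ty":0,"tz":0.1,"jaw":0},
    {"rx":0,"ry":0,"rz":0,"tx":0,"ty":0,"tz":0.1,"jaw":0},
    {"rx":0,"ry":0,"rz":0,"tx":0,"ty":0,"tz":0,"jaw":0},
    {"rx":0,"ry":0,"rz":0,"tx":0,"ty":0,"tz":0,"jaw":0}
  ]
}}

```text
time_s: 11.1
eef_pos: [491.0, 160.2, 95.1]
orientation: [3.139, -0.0, 1.492]
ft_force: [-0.3, -0.6, 1.9]
width: 30.0
```

```bash
python3 plan.py 490.2 160.2 98 1.493 5|head -1
```

```text
t 11.1 pos [491.  160.2  95.1] ori [ 3.1388e+00 -3.0000e-04  1.4922e+00] F [-0.3 -0.6  1.9] M [-0.12  0.05  0.01] w 30.0
```

Call:
{"method": "apply_moves", "body": {
  "series": [
    {"rx":0.03,"ry":0,"rz":0,"tx":0,"ty":-0.06,"tz":0.1,"jaw":0},
    {"rx":0.02,"ry":0,"rz":0,"tx":0,"ty":0,"tz":0.1,"jaw":0},
    {"rx":0,"ry":0,"rz":0,"tx":0,"ty":0,"tz":0.1,"jaw":0},
    {"rx":0,"ry":0,"rz":0,"tx":0,"ty":0,"tz":0,"jaw":0},
    {"rx":0,"ry":0,"rz":0,"tx":0,"ty":0,"tz":0,"jaw":0}
  ]
}}

```text
time_s: 11.72
eef_pos: [491.1, 160.4, 92.8]
orientation: [-3.141, -0.001, 1.492]
ft_force: [0.4, -1.5, 3.4]
width: 29.9
```

```bash
python3 plan.py 490.2 160.2 88 1.493 5|head -2
```

```text
t 11.72 pos [491.1 160.4  92.8] ori [-3.1414e+00 -8.0000e-04  1.4921e+00] F [ 0.4 -1.5  3.4] M [-0.12 -0.07  0.  ] w 29.9
d [-0.9 -0.2 -4.8] turn [-0.   -0.01 -0.01] n 5
```

Call:
{"method": "apply_moves", "body": {
  "series": [
    {"rx":0,"ry":0,"rz":0,"tx":-0.03,"ty":-0.08,"tz":0.12,"jaw":0},
    {"rx":0,"ry":0,"rz":0,"tx":0,"ty":-0.03,"tz":0.12,"jaw":0},
    {"rx":0,"ry":0,"rz":0,"tx":0,"ty":0,"tz":0.12,"jaw":0},
    {"rx":0,"ry":0,"rz":0,"tx":0,"ty":0,"tz":0,"jaw":0},
    {"rx":0,"ry":0,"rz":0,"tx":0,"ty":0,"tz":0,"jaw":0}
  ]
}}

```text
time_s: 12.35
eef_pos: [490.8, 160.3, 89.4]
orientation: [3.14, -0.001, 1.492]
ft_force: [0.8, -2.0, 1.6]
width: 30.0
```

```bash
python3 plan.py 490.2 160.2 88 1.493 5|head -2
```

```text
t 12.35 pos [490.8 160.3  89.4] ori [ 3.1398e+00 -1.3000e-03  1.4922e+00] F [ 0.8 -2.   1.6] M [-0.16 -0.22  0.03] w 30.0
d [-0.6 -0.1 -1.4] turn [ 0.02 -0.01 -0.01] n 5
```

Call:
{"method": "apply_moves", "body": {
  "series": [
    {"rx":0,"ry":0,"rz":0,"tx":-0.04,"ty":0,"tz":0.1,"jaw":0},
    {"rx":0,"ry":0,"rz":0,"tx":0,"ty":0,"tz":0.1,"jaw":0},
    {"rx":0,"ry":0,"rz":0,"tx":0,"ty":0,"tz":0,"jaw":0},
    {"rx":0,"ry":0,"rz":0,"tx":0,"ty":0,"tz":0,"jaw":0},
    {"rx":0,"ry":0,"rz":0,"tx":0,"ty":0,"tz":0,"jaw":0}
  ]
}}

```text
time_s: 12.98
eef_pos: [490.7, 160.0, 87.1]
orientation: [3.14, -0.001, 1.492]
ft_force: [-0.2, -0.0, 1.7]
width: 29.7
```

```bash
python3 plan.py 490.2 160.2 88 1.493 5|head -2
```

```text
t 12.97 pos [490.7 160.   87.1] ori [ 3.1400e+00 -1.5000e-03  1.4921e+00] F [-0.2 -0.   1.7] M [-0.13 -0.24  0.02] w 29.7
d [-0.5  0.2  0.9] turn [ 0.02 -0.02 -0.01] n 5
```

Call:
{"method": "apply_moves", "body": {
  "series": [
    {"rx":0,"ry":0,"rz":0,"tx":0,"ty":0,"tz":0.1,"jaw":0},
    {"rx":0,"ry":0,"rz":0,"tx":0,"ty":0,"tz":0.1,"jaw":0},
    {"rx":0,"ry":0,"rz":0,"tx":0,"ty":0,"tz":0,"jaw":0},
    {"rx":0,"ry":0,"rz":0,"tx":0,"ty":0,"tz":0,"jaw":0},
    {"rx":0,"ry":0,"rz":0,"tx":0,"ty":0,"tz":0,"jaw":0}
  ]
}}

```text
time_s: 13.6
eef_pos: [490.1, 159.9, 84.0]
orientation: [3.142, -0.001, 1.492]
ft_force: [1.9, 0.9, -4.0]
width: 30.0
```

```bash
python3 plan.py 490.2 160.2 88 1.493 5|head -2
```

```text
t 13.6 pos [490.1 159.9  84. ] ori [ 3.1416e+00 -1.0000e-03  1.4922e+00] F [ 1.9  0.9 -4. ] M [-0.03 -0.37  0.  ] w 30.0
d [0.1 0.3 4. ] turn [ 0.   -0.01 -0.01] n 5
```

The clips are pulling the bar down (-4 N), so it is snapping in. Creeping on to the seat now.

Call:
{"method": "apply_moves", "body": {
  "series": [
    {"rx":0,"ry":0,"rz":0,"tx":0,"ty":0,"tz":0.05,"jaw":0},
    {"rx":0,"ry":0,"rz":0,"tx":0,"ty":0,"tz":0.05,"jaw":0},
    {"rx":0,"ry":0,"rz":0,"tx":0,"ty":0,"tz":0,"jaw":0},
    {"rx":0,"ry":0,"rz":0,"tx":0,"ty":0,"tz":0,"jaw":0},
    {"rx":0,"ry":0,"rz":0,"tx":0,"ty":0,"tz":0,"jaw":0}
  ]
}}

```text
time_s: 14.22
eef_pos: [489.7, 159.9, 82.7]
orientation: [-3.141, -0.001, 1.492]
ft_force: [1.4, -0.3, -3.7]
width: 29.6
```

```bash
python3 plan.py 490.2 160.2 88 1.493 5|head -2
```

```text
t 14.22 pos [489.7 159.9  82.7] ori [-3.1407e+00 -8.0000e-04  1.4921e+00] F [ 1.4 -0.3 -3.7] M [ 0.07 -0.24 -0.01] w 29.6
d [0.5 0.3 5.3] turn [-0.01 -0.01 -0.01] n 5
```

Call:
{"method": "apply_moves", "body": {
  "series": [
    {"rx":0,"ry":0,"rz":0,"tx":0,"ty":0.05,"tz":0.05,"jaw":0},
    {"rx":0,"ry":0,"rz":0,"tx":0,"ty":0.03,"tz":0.05,"jaw":0},
    {"rx":0,"ry":0,"rz":0,"tx":0,"ty":0,"tz":0,"jaw":0},
    {"rx":0,"ry":0,"rz":0,"tx":0,"ty":0,"tz":0,"jaw":0},
    {"rx":0,"ry":0,"rz":0,"tx":0,"ty":0,"tz":0,"jaw":0}
  ]
}}

```text
time_s: 14.85
eef_pos: [489.8, 159.9, 82.5]
orientation: [-3.139, -0.001, 1.492]
ft_force: [-1.3, -0.3, -0.3]
width: 29.8
```

```bash
python3 plan.py 490.2 160.2 88 1.493 5|head -2
```

```text
t 14.85 pos [489.8 159.9  82.5] ori [-3.1390e+00 -5.0000e-04  1.4922e+00] F [-1.3 -0.3 -0.3] M [-0.06 -0.06 -0.02] w 29.8
d [0.4 0.3 5.5] turn [-0.03 -0.01 -0.01] n 5
```

Call:
{"method": "apply_moves", "body": {
  "series": [
    {"rx":-0.02,"ry":0,"rz":0,"tx":0,"ty":0,"tz":0.05,"jaw":0},
    {"rx":0,"ry":0,"rz":0,"tx":0,"ty":0,"tz":0.05,"jaw":0},
    {"rx":0,"ry":0,"rz":0,"tx":0,"ty":0,"tz":0.05,"jaw":0},
    {"rx":0,"ry":0,"rz":0,"tx":0,"ty":0,"tz":0,"jaw":0},
    {"rx":0,"ry":0,"rz":0,"tx":0,"ty":0,"tz":0,"jaw":0}
  ]
}}

```text
time_s: 15.48
eef_pos: [489.7, 159.9, 82.5]
orientation: [-3.141, -0.0, 1.492]
ft_force: [-1.1, 0.2, -0.8]
width: 29.9
```

```bash
python3 plan.py 490.2 160.2 88 1.493 5|head -2
```

```text
t 15.47 pos [489.7 159.9  82.5] ori [-3.1410e+00 -5.0000e-04  1.4923e+00] F [-1.1  0.2 -0.8] M [-0.08  0.01 -0.06] w 29.9
d [0.5 0.3 5.5] turn [-0.01 -0.01 -0.01] n 5
```

Call:
{"method": "apply_moves", "body": {
  "series": [
    {"rx":0,"ry":0,"rz":0,"tx":0,"ty":0,"tz":0,"jaw":0},
    {"rx":0,"ry":0,"rz":0,"tx":0,"ty":0,"tz":0,"jaw":0},
    {"rx":0,"ry":0,"rz":0,"tx":0,"ty":0,"tz":0,"jaw":0},
    {"rx":0,"ry":0,"rz":0,"tx":0,"ty":0,"tz":0.04,"jaw":0},
    {"rx":0,"ry":0,"rz":0,"tx":0,"ty":0,"tz":0.06,"jaw":0}
  ]
}}

```text
time_s: 16.1
eef_pos: [489.8, 159.9, 82.5]
orientation: [-3.141, -0.0, 1.492]
ft_force: [-5.9, -0.5, 11.5]
width: 29.8
```

```bash
python3 plan.py 490.2 160.2 88 1.493 5|head -2
```

```text
t 16.1 pos [489.8 159.9  82.5] ori [-3.1409e+00 -4.0000e-04  1.4924e+00] F [-5.9 -0.5 11.5] M [-0.29  0.81  0.01] w 29.8
d [0.4 0.3 5.5] turn [-0.01 -0.01 -0.01] n 5
```

Call:
{"method": "apply_moves", "body": {
  "series": [
    {"rx":0,"ry":0,"rz":0,"tx":0,"ty":0,"tz":0,"jaw":0},
    {"rx":0,"ry":0,"rz":0,"tx":0,"ty":0,"tz":0,"jaw":0.6},
    {"rx":0,"ry":0,"rz":0,"tx":0,"ty":0,"tz":0,"jaw":0.6},
    {"rx":0,"ry":0,"rz":0,"tx":0,"ty":0,"tz":0,"jaw":0.6},
    {"rx":0,"ry":0,"rz":0,"tx":0,"ty":0,"tz":0,"jaw":0.6}
  ]
}}

```text
time_s: 16.73
eef_pos: [490.3, 159.9, 82.5]
orientation: [3.141, -0.001, 1.492]
ft_force: [-0.2, -0.3, -0.3]
width: 55.3
```

```bash
python3 plan.py 490.2 160.2 88 1.493 5|head -2
```

```text
t 16.73 pos [490.3 159.9  82.5] ori [ 3.1410e+00 -7.0000e-04  1.4924e+00] F [-0.2 -0.3 -0.3] M [-0.02 -0.12  0.02] w 55.3
d [-0.1  0.3  5.5] turn [ 0.01 -0.01 -0.01] n 5
```

Call:
{"method": "apply_moves", "body": {
  "series": [
    {"rx":0,"ry":0,"rz":0,"tx":0,"ty":0,"tz":-1,"jaw":0.6},
    {"rx":0,"ry":0,"rz":0,"tx":0,"ty":0,"tz":-2,"jaw":0.6},
    {"rx":0,"ry":0,"rz":0,"tx":0,"ty":0,"tz":-3,"jaw":0.6},
    {"rx":0,"ry":0,"rz":0,"tx":0,"ty":0,"tz":-2,"jaw":0.6},
    {"rx":0,"ry":0,"rz":0,"tx":0,"ty":0,"tz":-1,"jaw":0.3}
  ]
}}

```text
time_s: 17.35
eef_pos: [490.1, 159.8, 177.1]
orientation: [3.141, -0.001, 1.492]
ft_force: [-0.1, -0.6, 0.1]
width: 49.5
```

```bash
python3 plan.py 411 291 165 1.493 5; python3 ov.py 5 66.6
```

```text
t 17.35 pos [490.1 159.8 177.1] ori [ 3.1410e+00 -7.0000e-04  1.4924e+00] F [-0.1 -0.6  0.1] M [-0.07 -0.07  0.05] w 49.5
d [-79.1 131.2 -12.1] turn [ 0.01 -0.01 -0.01] n 5
[ 0. -0. -0.] [ 2.49 -1.78  0.24]
[ 0. -0. -0.] [ 2.49 -1.78  0.24]
[ 0. -0. -0.] [ 2.49 -1.78  0.24]
[ 0. -0. -0.] [ 2.49 -1.78  0.24]
[ 0. -0. -0.] [ 2.49 -1.78  0.24]
```

View pics/o5_scene.png

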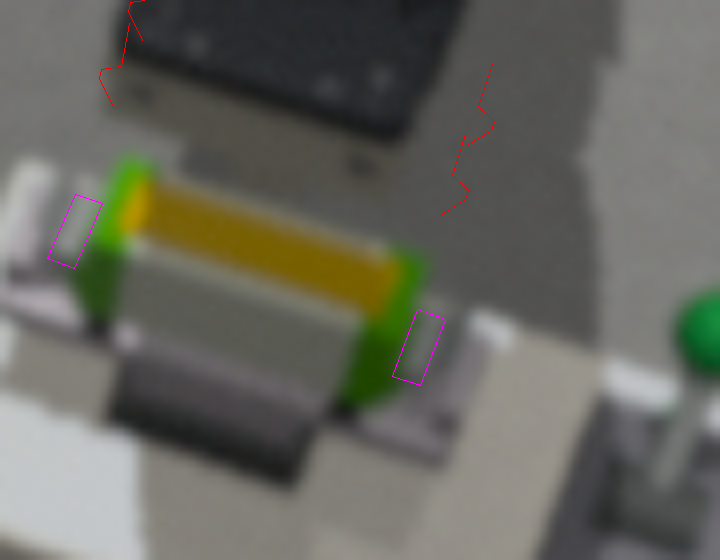

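Call:
{"method": "apply_moves", "body": {
  "series": [
    {"rx":0,"ry":0,"rz":0,"tx":2.5,"ty":-1.4,"tz":0,"jaw":0},
    {"rx":0,"ry":0,"rz":0,"tx":3,"ty":-1.6,"tz":0,"jaw":0},
    {"rx":0,"ry":0,"rz":0,"tx":3,"ty":-1.5,"tz":0,"jaw":0},
    {"rx":0,"ry":0,"rz":0,"tx":2.5,"ty":-1.3,"tz":0,"jaw":0},
    {"rx":0,"ry":0,"rz":0,"tx":1.5,"ty":-1,"tz":0,"jaw":0}
  ]
}}

```text
time_s: 18.08
eef_pos: [429.7, 291.9, 173.0]
orientation: [-3.138, 0.002, 1.49]
ft_force: [0.4, 0.2, -0.5]
width: 0.4
```

```bash
python3 plan.py 426 290 165 1.493 5
```

```text
t 18.07 pos [429.7 291.9 173. ] ori [-3.1378e+00  1.9000e-03  1.4896e+00] F [ 0.4  0.2 -0.5] M [-0.01 -0.1  -0.02] w 0.4
d [-3.7 -1.9 -8. ] turn [-0.04  0.02 -0.04] n 5
[-0.01  0.   -0.01] [-0.04 -0.07  0.16]
[-0.01  0.   -0.01] [-0.04 -0.07  0.16]
[-0.01  0.   -0.01] [-0.04 -0.07  0.16]
[-0.01  0.   -0.01] [-0.04 -0.07  0.16]
[-0.01  0.   -0.01] [-0.04 -0.07  0.16]
```

Call:
{"method": "apply_moves", "body": {
  "series": [
    {"rx":-0.02,"ry":0,"rz":0,"tx":-0.2,"ty":-0.3,"tz":1.2,"jaw":0},
    {"rx":-0.02,"ry":0,"rz":0,"tx":-0.1,"ty":-0.2,"tz":1.8,"jaw":0},
    {"rx":0,"ry":0,"rz":0,"tx":0,"ty":0,"tz":1.8,"jaw":0},
    {"rx":0,"ry":0,"rz":0,"tx":0,"ty":0,"tz":1.5,"jaw":0},
    {"rx":0,"ry":0,"rz":0,"tx":0,"ty":0,"tz":0.8,"jaw":0}
  ]
}}

```text
time_s: 18.7
eef_pos: [423.3, 286.1, 96.3]
orientation: [-3.139, 0.004, 1.49]
ft_force: [-0.7, 0.6, 0.3]
width: 0.8
```

```bash
python3 plan.py 491 285.5 94 1.493 5; python3 - <<'E'
from h import *
S=snap('scene','s6.png');cv2.imwrite('pics/c6.png',cv2.resize(S['pixels'][140:260,330:470],(700,600),interpolation=cv2.INTER_CUBIC)[:,:,::-1])
E
```

```text
t 18.7 pos [423.3 286.1  96.3] ori [-3.1394  0.0042  1.4895] F [-0.7  0.6  0.3] M [-0.   -0.13  0.01] w 0.8
d [67.7 -0.6 -2.3] turn [-0.02  0.05 -0.04] n 5
[-0.    0.01 -0.01] [0.1  1.35 0.04]
[-0.    0.01 -0.01] [0.1  1.35 0.04]
[-0.    0.01 -0.01] [0.1  1.35 0.04]
[-0.    0.01 -0.01] [0.1  1.35 0.05]
[-0.    0.01 -0.01] [0.1  1.35 0.05]
```

View pics/c6.png

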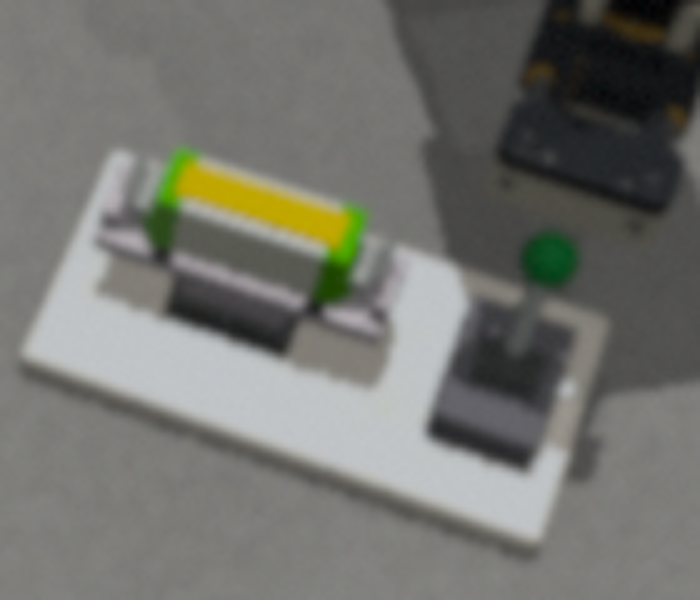

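Call:
{"method": "apply_moves", "body": {
  "series": [
    {"rx":0,"ry":0,"rz":0,"tx":0.2,"ty":0.8,"tz":0.15,"jaw":0},
    {"rx":0,"ry":0,"rz":0,"tx":0.15,"ty":1.0,"tz":0.1,"jaw":0},
    {"rx":0,"ry":0,"rz":0,"tx":0.05,"ty":1.0,"tz":0,"jaw":0},
    {"rx":0,"ry":0,"rz":0,"tx":0,"ty":1.0,"tz":0,"jaw":0},
    {"rx":0,"ry":0,"rz":0,"tx":0,"ty":1.0,"tz":0,"jaw":0}
  ]
}}

```text
time_s: 19.38
eef_pos: [474.9, 286.3, 94.3]
orientation: [-3.14, 0.004, 1.49]
ft_force: [-1.9, 0.4, 0.5]
width: 0.5
```

```bash
python3 plan.py 499.3 284 94 1.493 5|head -2
```

```text
t 19.38 pos [474.9 286.3  94.3] ori [-3.1398  0.0037  1.4897] F [-1.9  0.4  0.5] M [0.04 0.11 0.  ] w 0.5
d [24.4 -2.3 -0.3] turn [-0.02  0.04 -0.04] n 5
```

Call:
{"method": "apply_moves", "body": {
  "series": [
    {"rx":0,"ry":0,"rz":0,"tx":0,"ty":0.7,"tz":0,"jaw":0},
    {"rx":0,"ry":0,"rz":0,"tx":0,"ty":0.6,"tz":0,"jaw":0},
    {"rx":0,"ry":0,"rz":0,"tx":0,"ty":0.4,"tz":0,"jaw":0},
    {"rx":0,"ry":0,"rz":0,"tx":0,"ty":0.2,"tz":0,"jaw":0},
    {"rx":0,"ry":0,"rz":0,"tx":0,"ty":0.1,"tz":0,"jaw":0}
  ]
}}

```text
time_s: 20.0
eef_pos: [496.5, 284.4, 93.8]
orientation: [-3.139, 0.004, 1.489]
ft_force: [-1.4, 0.9, -1.4]
width: 0.3
```

```bash
python3 plan.py 499.3 284 94 1.493 5|head -2
```

```text
t 20.0 pos [496.5 284.4  93.8] ori [-3.1394  0.0039  1.4892] F [-1.4  0.9 -1.4] M [0.01 0.09 0.02] w 0.3
d [ 2.8 -0.4  0.2] turn [-0.03  0.04 -0.04] n 5
```

Call:
{"method": "apply_moves", "body": {
  "series": [
    {"rx":0,"ry":0,"rz":0,"tx":0,"ty":0.1,"tz":0,"jaw":0},
    {"rx":0,"ry":0,"rz":0,"tx":0,"ty":0.1,"tz":0,"jaw":0},
    {"rx":0,"ry":0,"rz":0,"tx":0,"ty":0.1,"tz":0,"jaw":0},
    {"rx":0,"ry":0,"rz":0,"tx":0,"ty":0.1,"tz":0,"jaw":0},
    {"rx":0,"ry":0,"rz":0,"tx":0,"ty":0.1,"tz":0,"jaw":0}
  ]
}}

```text
time_s: 20.62
eef_pos: [501.2, 283.9, 93.6]
orientation: [-3.139, 0.004, 1.49]
ft_force: [-0.8, 0.2, -0.4]
width: 0.5
```

```bash
python3 plan.py 499.3 284 94 1.493 5|head -2
```

```text
t 20.62 pos [501.2 283.9  93.6] ori [-3.1388  0.0043  1.4896] F [-0.8  0.2 -0.4] M [-0.03  0.09 -0.03] w 0.5
d [-1.9  0.1  0.4] turn [-0.03  0.05 -0.04] n 5
```

Call:
{"method": "apply_moves", "body": {
  "series": [
    {"rx":0,"ry":0,"rz":0,"tx":0,"ty":0.08,"tz":0,"jaw":0},
    {"rx":0,"ry":0,"rz":0,"tx":0,"ty":0.08,"tz":0,"jaw":0},
    {"rx":0,"ry":0,"rz":0,"tx":0,"ty":0.08,"tz":0,"jaw":0},
    {"rx":0,"ry":0,"rz":0,"tx":0,"ty":0.08,"tz":0,"jaw":0},
    {"rx":0,"ry":0,"rz":0,"tx":0,"ty":0.08,"tz":0,"jaw":0}
  ]
}}

```text
time_s: 21.25
eef_pos: [502.1, 283.8, 93.6]
orientation: [-3.131, 0.006, 1.49]
ft_force: [-6.4, 0.2, 3.5]
width: 0.7
```

```bash
python3 plan.py 499.3 284 94 1.493 5|head -2
```

```text
t 21.25 pos [502.1 283.8  93.6] ori [-3.1314  0.0059  1.4895] F [-6.4  0.2  3.5] M [ 0.09  1.1  -0.01] w 0.7
d [-2.8  0.2  0.4] turn [-0.12  0.07 -0.04] n 5
```

The force climbs to 6 N and the knob stops moving, so the lever is at its stop. One more short push to confirm, then I'll back off.

Call:
{"method": "apply_moves", "body": {
  "series": [
    {"rx":0,"ry":0,"rz":0,"tx":0,"ty":0.1,"tz":0,"jaw":0},
    {"rx":0,"ry":0,"rz":0,"tx":0,"ty":0.1,"tz":0,"jaw":0},
    {"rx":0,"ry":0,"rz":0,"tx":0,"ty":0,"tz":0,"jaw":0},
    {"rx":0,"ry":0,"rz":0,"tx":0,"ty":-0.5,"tz":0,"jaw":0},
    {"rx":0,"ry":0,"rz":0,"tx":0,"ty":-1.5,"tz":0,"jaw":0}
  ]
}}

```text
time_s: 21.88
eef_pos: [482.3, 285.5, 94.2]
orientation: [-3.129, 0.006, 1.489]
ft_force: [-0.1, 0.4, 0.2]
width: 0.4
```

Call:
{"method": "apply_moves", "body": {
  "series": [
    {"rx":-0.05,"ry":0,"rz":0,"tx":0,"ty":-1.5,"tz":-0.5,"jaw":0},
    {"rx":-0.05,"ry":0,"rz":0,"tx":0,"ty":-2,"tz":-2,"jaw":0},
    {"rx":0,"ry":0,"rz":0,"tx":1,"ty":-3,"tz":-3,"jaw":0},
    {"rx":0,"ry":0,"rz":0,"tx":1.5,"ty":-3,"tz":-3,"jaw":0},
    {"rx":0,"ry":0,"rz":0,"tx":1,"ty":-2,"tz":-1,"jaw":0}
  ]
}}

```text
time_s: 22.5
eef_pos: [363.6, 330.7, 193.1]
orientation: [-3.138, 0.006, 1.489]
ft_force: [1.0, -0.6, -0.8]
width: -0.0
```

```bash
python3 plan.py 499.3 284 94 1.493 5|head -2;  python3 - <<'E'
from h import *
S=snap('scene','s7.png');T=snap('top','t7.png')
i=np.hstack([cv2.resize(S['pixels'][140:260,330:470],(400,343),interpolation=cv2.INTER_CUBIC),cv2.resize(T['pixels'][200:320,140:280],(400,343),interpolation=cv2.INTER_CUBIC)])
cv2.imwrite('pics/c7.png',i[:,:,::-1])
for n,p in(('S',S),('T',T)):
    g=p['pixels'].astype(int);m=(g[:,:,1]-np.maximum(g[:,:,0],g[:,:,2])>25).astype(np.uint8)
    k,l,st,c=cv2.connectedComponentsWithStats(m)
    b=(330,140,470,260) if n=='S' else(140,200,280,320)
    print(n,[(c[j].round(1).tolist(),int(st[j,4])) for j in range(1,k) if st[j,4]>8 and b[0]<c[j][0]<b[2] and b[1]<c[j][1]<b[3]])
    print(proj(p,[[491+.997*28.8+.078*125,159.4-.078*28.8+.997*125,95]]), proj(p,[[491-.997*28.8+.078*125,159.4+.078*28.8+.997*125,95]]))
E
```

```text
t 22.5 pos [363.6 330.7 193.1] ori [-3.1383  0.0058  1.4886] F [ 1.  -0.6 -0.8] M [-0.1  -0.07 -0.01] w -0.0
d [135.7 -46.7 -99.1] turn [-0.04  0.07 -0.05] n 5
S [([363.5, 177.8], 77), ([398.2, 190.6], 96), ([432.8, 211.7], 100)]
[[432.20403696 211.9910296 ]] [[438.95097074 191.36954112]]
T [([166.0, 245.9], 67), ([198.9, 259.9], 57), ([232.3, 262.7], 69)]
[[165.88821239 245.55701732]] [[163.94667179 269.04954907]]
```

View pics/c7.png

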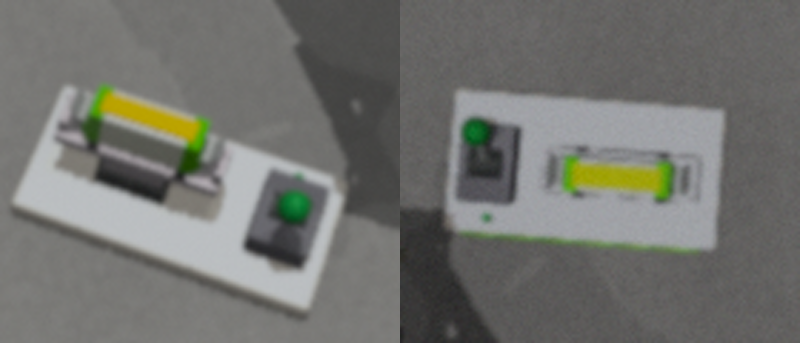

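View pics/s7.png

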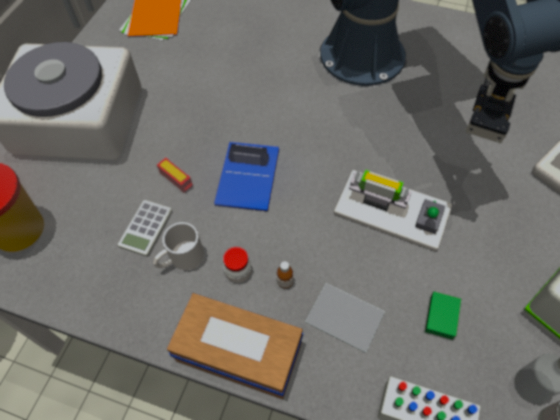

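The knob is at scene (432.8,211.7) and top (166.0,245.9), within a pixel of the predicted "on" position. The bar lies between the clips, and the bystanders and the spent bar look unmoved. One last check of the bar's height, then I'll hand in.

Call:
{"method": "apply_moves", "body": {
  "series": [
    {"rx":0,"ry":0,"rz":0,"tx":0,"ty":0,"tz":0,"jaw":0},
    {"rx":0,"ry":0,"rz":0,"tx":0,"ty":0,"tz":0,"jaw":0},
    {"rx":0,"ry":0,"rz":0,"tx":0,"ty":0,"tz":0,"jaw":0},
    {"rx":0,"ry":0,"rz":0,"tx":0,"ty":0,"tz":0,"jaw":0},
    {"rx":0,"ry":0,"rz":0,"tx":0,"ty":0,"tz":0,"jaw":0}
  ]
}}

```text
time_s: 23.22
eef_pos: [363.9, 329.4, 191.2]
orientation: [-3.137, 0.008, 1.489]
ft_force: [0.3, -0.9, 0.5]
width: 0.8
```

```bash
python3 - <<'E'
from h import *
S=snap('scene','s8.png');T=snap('top','t8.png');r=[];sd=[]
for p,b in((S,(350,150,420,210)),(T,(190,245,245,280))):
    m=cv2.inRange(cv2.cvtColor(p['pixels'],cv2.COLOR_RGB2HSV),(22,120,60),(33,255,255));g=np.zeros_like(m);g[b[1]:b[3],b[0]:b[2]]=1
    v,u=np.nonzero(m*g);r.append((u.mean(),v.mean()))
print(r,tri(S,r[0],T,r[1]))
s=env.read_state();print(s['time_s'],s['ft_force'],np.abs(s['joint_vel']).max())
print(env.finish_job())
E
```

```text
[(np.float64(381.9237288135593), np.float64(180.34322033898306)), (np.float64(215.53571428571428), np.float64(261.70982142857144))] (array([489.37940122, 159.28311357, 103.35534457]), np.float64(1.7198803012040411))
23.325 [ 1.03888543 -0.01080491 -0.51739967] 0.00329031375460184
the job is handed in; nothing more can be done
None
```

The new light bar is snapped into the holder and fully seated, and the switch lever is pushed all the way over. I handed the job in at about 23 s of the 72 s allowed.

- **Bar:** I lowered it between the clips about 1 mm at a time. The clips then pulled it down with about 4 N as they snapped over. It stopped firm at a seat height of about 66.6 mm, and a final press of 11.5 N moved it no further. The highest force I read was 11.5 N, but readings come only at the end of each move call, so brief peaks in between were not seen. After release, the top of the bar triangulated at about 103 mm, against 102.6 mm expected.
- **Switch:** I pushed the knob with closed fingers until it stopped moving, where the force rose to 6 N. In both pictures it sits within 1 pixel of the predicted "on" position.
- **Rest of the scene:** In the last pictures the spent bar, the red look-alike and the bystanders appear unmoved, and the arm was clear of everything.
- **What disagreed:** While the bar was held, the two cameras differed by about 2 mm on its position across its width. I aimed between the two estimates, and the fit then went smoothly. The two sight lines in the final height check missed each other by 1.7 mm, within the stated calibration.

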